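# Close the scale's battery bay and lock it with the screwdriver

## Task

Lay the loose battery cover rib outward over the dark battery bay on the scale's sloping panel, centred on the bay and with its long lower edge flush along the ledge, and let go. Then, with the screwdriver, press the spring-loaded quarter-turn screw in and keep it pressed while you turn it clockwise until it stops, so that its orange tongue lies over the cover. Put the screwdriver back upright and fully down in its stand, and leave the tin, the jar and the brass weight standing where they are.

Things in the scene. Friction and masses are not known exactly. Their poses are not given: they have to be found in the camera images.
- scale: Fixed blue counter scale, 200 mm wide (y), x -78 (low front) to 200 mm (rear). Origin on the counter, x to the rear, y to its left, z up. A panel slopes up from the front at 30 degrees to a housing 125 mm high (x 65 to 200), on which is a round steel pan of radius 90 mm centred at x = 150, rim 165 mm above the counter.
- panel: The scale's sloping front face, 30 degrees from level, flat, 200 mm wide. Origin: on the face, middle of the ledge's upper side; x up the slope (face x -17 to 151 mm), y to the scale's left, z straight out. Aluminium ledge: 7 mm high, 140 mm long (y), x -8 to 0. The screw axis leaves the face at x = 88, y = 0, along z.
- bay (a point): Middle of the dark battery bay, drawn flush on the panel, 46 mm (x) by 90 mm (y); axes as the panel's, 32 mm up the slope from its origin. The seated cover's origin belongs here; its lower edge then touches the ledge and its upper edge is 24 mm below the screw axis.
- cover: Loose battery cover, 90 g: grey plate 64 (x) by 110 (y) by 8 mm thick, with a white grip rib in the middle 30 mm long (x), 14 mm wide (y), top 32 mm above the underside. Origin: centre of the underside, z out through the rib. Same either way round. Starts flat on the counter, rib up, in front of the scale. Friction may hold it anywhere on the slope, so push it down to the ledge.
- screw (a joint): Turn of the screw in rad, growing clockwise as seen looking at the panel; starts between -0.35 and 0.35, stops hard at 1.6 (at 1.57 the tongue points straight down the slope, over the cover). Friction about 0.06 N m; stays where it is left. It must be kept pressed in while it turns.
- plunge (a joint): How far the screw is pressed into the panel, m: 0 free, 0.003 fully in. Spring: 1.5 N to start, 6 N fully in; springs out when released.
- screw_slot (a point): Middle of the slot's mouth, on the screw axis, 27.5 mm out from the panel (unpressed). z points out of the panel; y lies along the slot and turns with the screw. Brass head 30 mm square, 10 mm thick; slot 18 mm long, 5.5 mm wide, 8 mm deep, closed at its ends, mouth chamfered 1 mm.
- tongue_end (a point): End of the orange tongue under the screw head: 12 mm wide, 5 mm thick, 36 mm from the screw axis toward -y of the screw_slot frame. Its underside is 12.5 mm out from the panel (9.5 mm pressed), so it passes over the 8 mm cover plate.
- driver: Loose flat screwdriver, 170 mm long, 150 g, standing bit down in its stand. Origin: middle of the bit's end; z from bit to handle, x along the bit's width. Bit 14 mm wide (x), 3 mm thick (y); round shaft of radius 5 mm to z = 95; black collar of radius 22 mm at z 95 to 101; square red handle 30 by 30 mm, faces square to x and y, z 101 to 170, a yellow stripe along x over its end.
- stand: Fixed wooden block 75 by 75 mm, 100 mm high, with an upright through hole of 22 mm diameter at its middle, mouth chamfered 3 mm. Origin: centre of its underside. The screwdriver's collar rests on its top: fully down, the bit's end is 5 mm above the counter.
- tin: Bystander: red tin, 74 mm diameter, 115 mm high, origin at centre of the base. Not to be disturbed.
- jar: Bystander: amber jar with yellow cap, 66 mm diameter, 100 mm high, origin at centre of the base. Not to be disturbed.
- weight: Bystander: brass weight in front of the scale, 48 mm diameter, 58 mm high, origin at centre of the base. Not to be disturbed.

How it is judged:
By the outcome, as a careful person would: the job done as asked, in the order asked, and still so for the second after the job is handed in, with the robot touching nothing.
It also fails if it takes over 72 s, if anything falls off the work surface, if the arm or the gripper's body presses on something with over 40 N, if the wrist force passes 120 N, or if a joint passes its speed limit or range.

## Robot

A 7-joint arm with a two-finger parallel gripper is mounted at the origin on the work surface. World frame = base frame: x ahead of the robot, y to its left, z up, the work surface at z = 0. Lengths are in m, angles in rad, forces in N, time in s.
With the tool pointing down it reaches from about 0.375 to 0.925 m from the base axis. Payload 3.1 kg.
Tool frame: the origin (TCP) lies midway between the tips of the shut fingers; the grasp point (between the pads) lies 19 mm behind it; x points along the fingers, z is the direction in which the jaws open and shut, and the axes are right-handed (so a half turn about x gives the same grasp; the last joint's range is limited). The gripper opens to 85 mm and grips with 20 to 120 N. Pads are 22 mm wide; open, the fingers measure 114 mm over their backs; the gripper's body (76 mm by 85 mm) begins 54 mm behind the grasp point. The pads swing forward as they close: fully open they stand 13 mm farther back than shut.
Start: joints at [-1.22, 0.383, 0.044, 1.598, -0.018, 1.161, -0.05], TCP at [0.282, 0.586, 0.231] pointing down, gripper open.
Joint ranges: [-2.61, 2.61], [-0.41, 2.15], [-1.48, 1.57], [0, 2.5], [-1.57, 4.71], [0.05, 1.97], [-2.85, 2.85]. Speed limits (rad/s): [2.79, 2.79, 3.14, 3.14, 3.14, 3.14, 3.14].

## Interface

Orientations are given as a unit quaternion [w, x, y, z].
In Python, from rig import ctrl gives the robot as it stands.
- The arm moves only by the shell command python3 -m crank 'ROWS' [FORCE]. ROWS is JSON, a list of rows, each a list of 3 entries, a list of its own where there are three numbers: the closure in counts, from 0 (fully open) to 255 (shut), then the shift along the tool's x, y, z in cm, then the turn about the tool's x in rad. A call has exactly 5 rows; each row shifts and turns the commanded pose from where the row before left it, along the tool's axes as they then stand; what a row does not reach is not made up. A row lasts 1/10 s, in which the tool goes at most 50 mm and 8.59 degrees, less where a joint would pass 70% of its speed; a pose out of reach is approached as far as the arm can. A call with a gripper value outside its range is refused whole. The fingers move at their own pace and stop on an object; FORCE is the grip in N (left out, the last holds). Time passes only in rows, so rows that do not move let the fingers close, or fill a call up. It gives the time, the measured TCP pose, the force and the opening at its end, in the units of the state.
- ctrl.get_obs(): the state, without advancing time (a new reading comes with each control period).
- ctrl.grab_frame(name): name is "side" or "top"; returns the picture (420x560x3 uint8, blue, green, red); there is no depth.
- ctrl.camera_model(name): a dict with "mtx" (3x3 intrinsics, pixels), "xyz" and "rotation" of the camera in the world. Camera axes: x right, y down, z forward; pixel columns grow to the right and rows downward; lengths in m; the calibration is good to about 2 mm. A picture is of the moment at which its call begins. camera_model takes no time and is no camera call.
- ctrl.hand_in(): hands the job in, once; it reports no verdict.
The state is a dict: "t": time; "joint_pos": joint angles; "dq": joint speeds; "joint_efforts": joint torques, N m; "tool_pos": TCP position; "orientation": TCP orientation; "contact_force": force on the tool from outside, world axes, zero at the start; "ft_torque": the same for the moment, N m; "finger_gap": opening from 0.0 (shut) to 1.0 (fully open).
Only numpy, scipy, OpenCV 4.12 (cv2) and the standard library are available. Lean on these libraries where they do the work, as an engineer would, in place of code of your own. Each camera call takes 0.05 s, during which the arm holds its last target.

## Working session

There is one attempt and no reset: what is moved stays moved. The work goes in short steps, Python scripts to look and compute and a shell command to move; the robot and the scene stay as the last step left them, time stands still between calls to the robot, and variables do not carry over. Pictures are saved under pics/ and viewed, and the job is handed in when it is done.

```bash
ls; mkdir -p pics; python3 - <<'E'
from rig import ctrl
import cv2
o=ctrl.get_obs()
for k,v in o.items(): print(k,v)
for n in("side","top"):
    cv2.imwrite(f"pics/{n}0.png",ctrl.grab_frame(n)); m=ctrl.camera_model(n); print(n,m)
E
```

```text
pics
t 0.0
joint_pos [-1.2197952   0.38385063  0.04380008  1.59958788 -0.01791219  1.16118435
 -0.04991831]
dq [-0.00066378  0.00062192  0.00011757 -0.00033697 -0.0018777  -0.00126337
 -0.00114401]
joint_efforts [ 9.62698577e-04 -4.33464432e+01  1.02474343e+00 -2.49513263e+01
  1.04675049e-02  1.12971177e-02  1.73398885e-06]
tool_pos [0.28159835 0.5847847  0.22987008]
orientation [ 0.59794111 -0.37676011  0.59947449  0.37569747]
contact_force [ 0.8785342  -0.44539482 -0.51731677]
ft_torque [ 0.05298001 -0.04091449 -0.03931717]
finger_gap 1.002307639204946
side {'mtx': array([[525.00562988,   0.        , 278.0173224 ],
       [  0.        , 525.00562988, 211.06733471],
       [  0.        ,   0.        ,   1.        ]]), 'xyz': array([ 0.28490552, -0.79945615,  0.60341563]), 'rotation': array([-0.47942321,  0.8555826 , -0.16862809,  0.09847012])}
top {'mtx': array([[515.09835071,   0.        , 287.07944431],
       [  0.        , 515.09835071, 214.41589528],
       [  0.        ,   0.        ,   1.        ]]), 'xyz': array([ 0.51002596, -0.07266495,  1.18014214]), 'rotation': array([ 0.03780217, -0.70102889,  0.71178108, -0.02229766])}
```

View pics/side0.png

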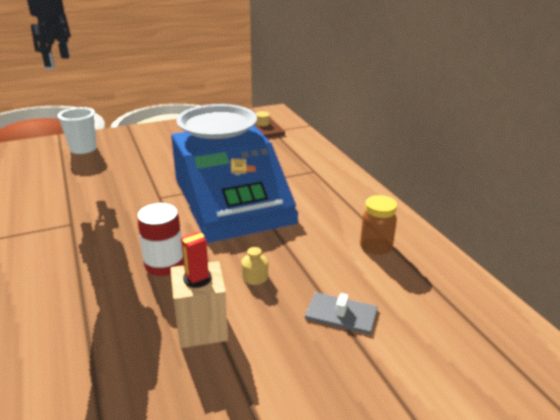

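View pics/top0.png

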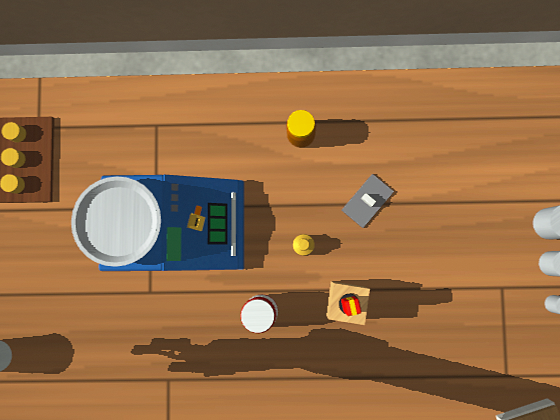

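The top view has +x to the left and +y down. The scale is at about (170,222), cover (370,200), stand and driver (348,303), weight (303,245), tin (258,314), jar (300,127). Next I'll measure these.

```bash
cat > h.py <<'E'
import numpy as np, cv2
from rig import ctrl
from scipy.spatial.transform import Rotation as R
def Q(q): return R.from_quat(np.r_[q[1:],q[0]])
CM={n:ctrl.camera_model(n) for n in("side","top")}
def ray(n,uv):
    m=CM[n]; d=np.linalg.inv(m["mtx"])@np.r_[np.asarray(uv,float),1]
    return np.array(m["xyz"]),Q(m["rotation"]).apply(d)
def onz(n,uv,z):
    c,d=ray(n,uv); return c+d*(z-c[2])/d[2]
def onplane(n,uv,p,nrm):
    c,d=ray(n,uv); return c+d*(np.dot(p-c,nrm)/np.dot(d,nrm))
def tri(a,b):  # a=(name,uv)
    c1,d1=ray(*a);c2,d2=ray(*b); s=np.linalg.lstsq(np.c_[d1,-d2],c2-c1,rcond=None)[0]
    p,q=c1+s[0]*d1,c2+s[1]*d2; return (p+q)/2,np.linalg.norm(p-q)
def proj(n,p):
    m=CM[n]; v=m["mtx"]@Q(m["rotation"]).inv().apply(np.asarray(p)-m["xyz"]); return v[:2]/v[2]
def crop(n,src,x0,y0,x1,y1,s,out):
    im=cv2.imread(src)[y0:y1,x0:x1]; cv2.imwrite(out,cv2.resize(im,None,fx=s,fy=s,interpolation=cv2.INTER_CUBIC))
E
python3 - <<'E'
from h import *
import h
print(h.Q(h.CM["top"]["rotation"]).as_matrix().round(3))
print(onz("top",(258,314),.115),onz("top",(348,303),.17))
crop("top","pics/top0.png",70,165,250,280,4.4,"pics/t_scale.png")
crop("top","pics/top0.png",285,165,405,330,3.6,"pics/t_cov.png")
crop("side","pics/side0.png",165,100,305,240,4.2,"pics/s_scale.png")
crop("side","pics/side0.png",130,195,390,350,3,"pics/s_cov.png")
E
```

```text
[[-0.014 -0.996  0.085]
 [-1.     0.016  0.021]
 [-0.023 -0.085 -0.996]]
[0.39761072 0.01245072 0.115     ] [ 0.42236354 -0.16655944  0.17      ]
```

```bash
python3 - <<'E'
from h import *
for n in("side","top"):
    for p in([.28,.585,.23],[0,0,0],[.5,0,0],[.5,.3,0],[.3,.3,0]): print(n,p,proj(n,p).round())
E
```

```text
side [0.28, 0.585, 0.23] [58. 68.]
side [0, 0, 0] [-76. 325.]
side [0.5, 0, 0] [220. 256.]
side [0.5, 0.3, 0] [183. 187.]
side [0.3, 0.3, 0] [ 96. 202.]
top [0.28, 0.585, 0.23] [-59. 390.]
top [0, 0, 0] [269. 491.]
top [0.5, 0, 0] [267. 263.]
top [0.5, 0.3, 0] [136. 265.]
top [0.3, 0.3, 0] [136. 354.]
```

View pics/t_scale.png

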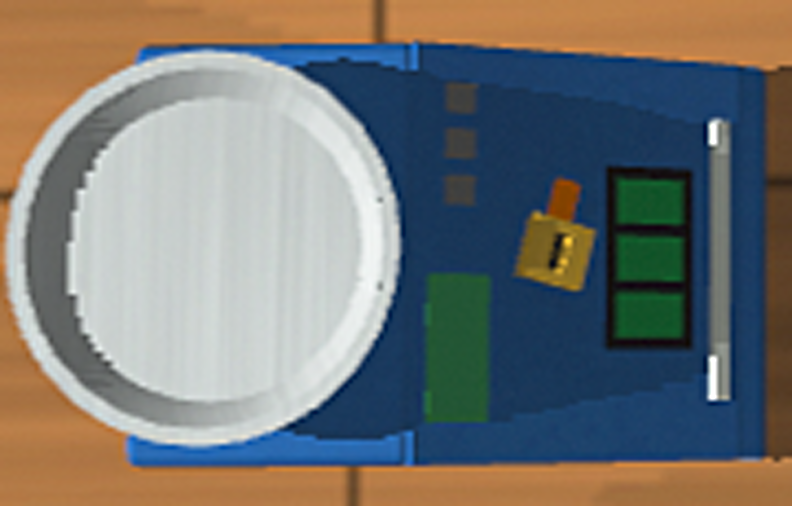

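View pics/t_cov.png

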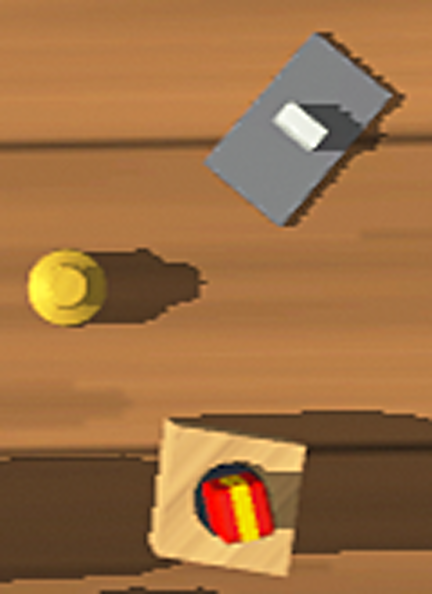

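View pics/s_scale.png

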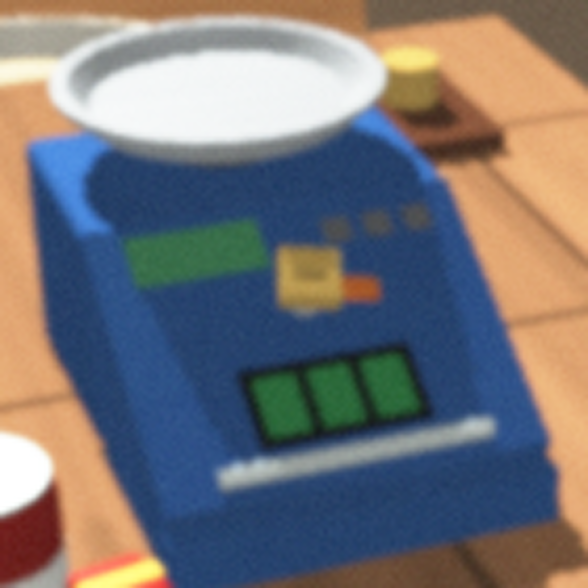

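View pics/s_cov.png

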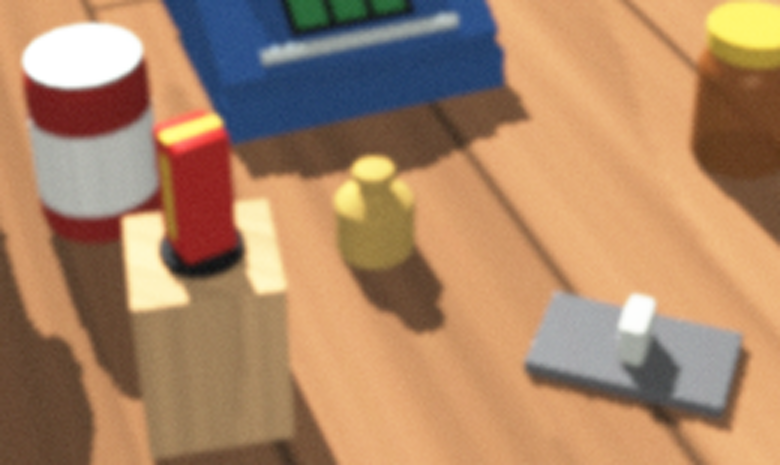

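```bash
python3 - <<'E'
from h import *
print(Q(ctrl.get_obs()["orientation"]).as_matrix().round(4))
t=cv2.imread("pics/top0.png"); s=cv2.imread("pics/side0.png")
for n,im,(x0,y0,x1,y1) in(("top",t,(195,195,238,250)),("side",s,(218,175,275,210))):
    hsv=cv2.cvtColor(im,cv2.COLOR_BGR2HSV)
    m=np.zeros(im.shape[:2],np.uint8)
    sub=im[y0:y1,x0:x1].astype(int)
    B,G,Rr=sub[...,0],sub[...,1],sub[...,2]
    k=((B-G)<25)&(Rr<70)   # not blue -> black/green
    m[y0:y1,x0:x1]=k*255
    cs,_=cv2.findContours(m,cv2.RETR_EXTERNAL,cv2.CHAIN_APPROX_NONE)
    c=max(cs,key=cv2.contourArea); h=cv2.convexHull(c)
    print(n,cv2.contourArea(h),cv2.boundingRect(c)); a=cv2.approxPolyDP(h,4,True)[:,0]; print(a.tolist())
    M=cv2.moments(h); print(M["m10"]/M["m00"],M["m01"]/M["m00"])
    v=im.copy(); v[m>0]=(255,0,255); cv2.imwrite(f"pics/m_{n}.png",cv2.resize(v[y0-10:y1+10,x0-10:x1+10],None,fx=6,fy=6,interpolation=0))
E
```

```text
[[-9.000e-04 -9.010e-01  4.339e-01]
 [-2.200e-03  4.339e-01  9.010e-01]
 [-1.000e+00 -1.000e-04 -2.400e-03]]
top 801.0 (207, 203, 21, 42)
[[226, 203], [227, 243], [208, 244], [208, 203]]
217.20516021639614 223.68039950062422
side 772.0 (222, 182, 46, 25)
[[262, 183], [267, 198], [227, 205], [223, 188]]
244.212219343696 193.74201208981
```

```bash
cat >> h.py <<'E'
def slopeR(yaw): # panel axes in world, given scale yaw
    return (R.from_euler("z",yaw)*R.from_euler("y",-np.pi/6)).as_matrix()
E
python3 - <<'E'
from h import *
from scipy.optimize import least_squares
t=[[208,203],[226.5,203],[227,243.5],[208,244]]  # TL,TR,BR,BL in top
s=[[262,183],[267,198],[227,205],[223,188]]
# image left=upslope(+px); image up=-py (top)
P=np.array([[55,-45,0],[9,-45,0],[9,45,0],[55,45,0]])/1000
t=np.array(t)+[[0,0],[1,0],[1,1],[0,1]]; s=np.array(s)+[[.5,.0],[.5,1],[0,1],[0,.5]]
def res(v,n=("top","side")):
    W=v[:3]+P@slopeR(v[3]).T
    return np.concatenate([np.concatenate([proj(m,w)-uv for w,uv in zip(W,o)]) for m,o in (("top",t),("side",s)) if m in n])
for z0 in(None,):
    r=least_squares(res,[.6,.1,.05,1.57]); print(r.x.round(4),np.abs(r.fun).max(),r.fun.round(1).tolist())
for z in(.045,.0495,.055):
  for n in(("top",),("side",)):
    r=least_squares(lambda u:res(np.r_[u[:2],z,u[2]],n),[.6,.1,1.57]); print(z,n,r.x.round(4),np.abs(r.fun).max())
E
```

```text
[0.5876 0.0739 0.0496 1.5582] 2.028220206288495 [0.2, -0.7, 0.6, 0.4, -0.3, -0.2, -0.3, -1.0, -0.7, -1.8, 1.1, 0.4, 0.1, 1.4, -2.0, 0.1]
0.045 ('top',) [0.5877 0.0748 1.5791] 0.65542035063649
0.045 ('side',) [0.5895 0.0818 1.5033] 1.3491561563984646
0.0495 ('top',) [0.5874 0.0741 1.5792] 0.5734447321432583
0.0495 ('side',) [0.5871 0.0744 1.5065] 1.493017363062279
0.055 ('top',) [0.587  0.0732 1.5793] 0.47234502772715814
0.055 ('side',) [0.5842 0.0652 1.5105] 1.7274429632741146
```

View pics/m_top.png

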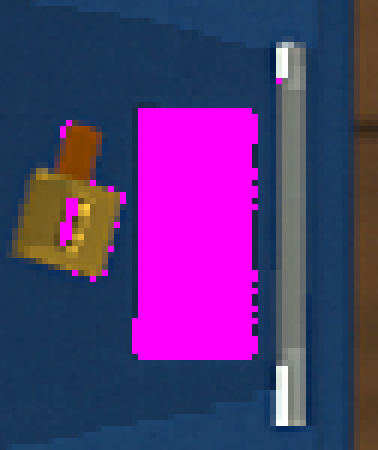

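View pics/m_side.png

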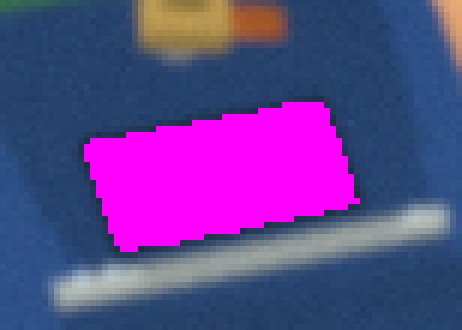

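```bash
python3 - <<'E'
from h import *
Rm=slopeR(1.576); o=np.array([.5874,.0741,.0495]); n=Rm[:,2]
pc=lambda w:(Rm.T@(w-o)*1000).round(1)
a=onplane("side",(216.7,212.2),o+.007*n,n);b=onplane("side",(282.2,199.2),o+.007*n,n)
print("ledge side",pc(a),pc(b), np.arctan2(*(a-b)[[1,0]]))
for u in((185+276/6,185+42/6),(185+276/6,185+427/6),(185+306/6,185+42/6),(185+306/6,185+427/6)): print("ledge top",pc(onplane("top",u,o+.007*n,n)))
for c in((37,170),(124,192),(103,278),(14,250)): print("head",pc(onplane("top",np.array(c)/6+185,o+.0275*n,n)))
for c in((68,121),(102,128),(57,175),(94,184)): print("tongue",pc(onplane("top",np.array(c)/6+185,o+.0175*n,n)))
# brass head & tongue in both by masks
for nme,(x0,y0,x1,y1) in(("top",(180,195,206,240)),("side",(225,150,262,180))):
    im=cv2.imread(f"pics/{nme}0.png"); hsv=cv2.cvtColor(im,cv2.COLOR_BGR2HSV)[y0:y1,x0:x1]
    br=cv2.inRange(hsv,(16,90,60),(35,255,255)); og=cv2.inRange(hsv,(3,120,60),(15,255,255))
    for k,m,h in(("brass",br,.0275),("tong",og,.0175)):
        M=cv2.moments(m,True); uv=(M["m10"]/M["m00"]+x0+.5,M["m01"]/M["m00"]+y0+.5); print(nme,k,M["m00"],np.round(uv,1),pc(onplane(nme,uv,o+h*n,n)))
E
```

```text
ledge side [-0.2 70.3  7. ] [ -1.2 -71.4   7. ] 3.1403815993533395
ledge top [  3.6 -70.    7. ]
ledge top [ 5.1 70.8  7. ]
ledge top [ -8.3 -70.6   7. ]
ledge top [-6.6 71.   7. ]
head [101.3 -18.7  27.5]
head [ 69.9 -11.7  27.5]
head [77.7 18.4 27.5]
head [109.5   9.   27.5]
tongue [ 86.7 -37.1  17.5]
tongue [ 74.3 -35.1  17.5]
tongue [ 90.8 -18.   17.5]
tongue [ 77.3 -15.2  17.5]
top brass 215.0 [196.4 222.2] [90.1 -0.4 27.5]
top tong 48.0 [198.3 210.3] [ 82.5 -26.5  17.5]
side brass 197.0 [238.6 166.2] [84.2  0.3 27.5]
side tong 40.0 [250.6 168.5] [ 79.7 -26.4  17.5]
```

```bash
python3 - <<'E'
from h import *
im=cv2.imread("pics/top0.png"); hsv=cv2.cvtColor(im,cv2.COLOR_BGR2HSV)
def blob(m,x0,y0,x1,y1):
    z=np.zeros_like(m); z[y0:y1,x0:x1]=m[y0:y1,x0:x1]
    cs,_=cv2.findContours(z,cv2.RETR_EXTERNAL,cv2.CHAIN_APPROX_NONE); return max(cs,key=cv2.contourArea)
g=cv2.inRange(hsv,(0,0,85),(179,60,255))
c=blob(g,335,168,405,232); r=cv2.minAreaRect(c); print("cover px",r)
bx=cv2.boxPoints(r)
W=np.array([onz("top",p+.5,.008)[:2] for p in bx]); print(W.round(4).tolist(),W.mean(0).round(4),[np.linalg.norm(W[i]-W[i-1]).round(4) for i in range(4)])
for i in range(4): d=W[i]-W[i-1]; print("ang",np.degrees(np.arctan2(d[1],d[0])).round(1))
w=cv2.inRange(hsv,(0,0,175),(179,70,255)); c=blob(w,335,168,405,232); r=cv2.minAreaRect(c); print("rib",r, onz("top",np.array(r[0])+.5,.032)); 
W=np.array([onz("top",p+.5,.032)[:2] for p in cv2.boxPoints(r)])
print([np.linalg.norm(W[i]-W[i-1]).round(4) for i in range(4)],[np.degrees(np.arctan2(*(W[i]-W[i-1])[::-1])).round(1) for i in range(4)])
# driver
red=cv2.inRange(hsv,(0,150,120),(8,255,255))|cv2.inRange(hsv,(170,150,120),(179,255,255)); ye=cv2.inRange(hsv,(22,150,150),(35,255,255))
c=blob(ye,330,285,370,325); r=cv2.minAreaRect(c); print("stripe",r,onz("top",np.array(r[0])+.5,.175),cv2.contourArea(c))
W=np.array([onz("top",p+.5,.175)[:2] for p in cv2.boxPoints(r)]); print([np.linalg.norm(W[i]-W[i-1]).round(4) for i in range(4)],[np.degrees(np.arctan2(*(W[i]-W[i-1])[::-1])).round(1) for i in range(4)])
# stand wood corners from crop (3.6x offset 285,165)
W=[]
for p in((165,418),(307,446),(288,577),(152,552)): W.append(onz("top",np.array(p)/3.6+[285,165],.1)[:2])
W=np.array(W); print("stand",W.round(4).tolist(),W.mean(0),[np.linalg.norm(W[i]-W[i-1]).round(4) for i in range(4)],[np.degrees(np.arctan2(*(W[i]-W[i-1])[::-1])).round(1) for i in range(4)])
crop("top","pics/top0.png",322,278,374,328,11,"pics/t_drv.png")
crop("side","pics/side0.png",165,225,235,350,4.6,"pics/s_drv.png")
for nm,uv,z in(("weight",(303,243),.058),("tin",(257.5,315),.115),("jar",(300.5,123),.1)): print(nm,onz("top",uv,z))
E
```

```text
cover px ((367.19122314453125, 200.39788818359375), (28.261455535888672, 48.10889434814453), 40.10091018676758)
[[0.6178, -0.1717], [0.7013, -0.2445], [0.6584, -0.2924], [0.5755, -0.2197]] [ 0.6382 -0.2321] [np.float64(0.064), np.float64(0.1108), np.float64(0.0643), np.float64(0.1103)]
ang 48.6
ang -41.1
ang -131.8
ang 138.8
rib ((367.8278503417969, 199.6065216064453), (13.57190990447998, 7.5541768074035645), 39.80556869506836) [ 0.63723678 -0.23022492  0.032     ]
[np.float64(0.0302), np.float64(0.017), np.float64(0.0302), np.float64(0.017)] [np.float64(48.7), np.float64(-40.8), np.float64(-131.3), np.float64(139.1)]
stripe ((352.2082214355469, 305.9661865234375), (18.314085006713867, 5.1899847984313965), 72.6459732055664) [ 0.41609061 -0.17497152  0.175     ] 53.5
[np.float64(0.0347), np.float64(0.01), np.float64(0.0347), np.float64(0.01)] [np.float64(16.2), np.float64(-73.5), np.float64(-163.9), np.float64(106.4)]
stand [[0.4617, -0.1386], [0.4446, -0.2198], [0.3705, -0.2069], [0.3855, -0.1295]] [ 0.41557637 -0.17369314] [np.float64(0.0768), np.float64(0.083), np.float64(0.0753), np.float64(0.0789)] [np.float64(-6.8), np.float64(-101.9), np.float64(170.1), np.float64(79.0)]
weight [ 0.54290991 -0.08246112  0.058     ]
tin [0.39560423 0.01349359 0.115     ]
jar [ 0.79776733 -0.08107956  0.1       ]
```

View pics/t_drv.png

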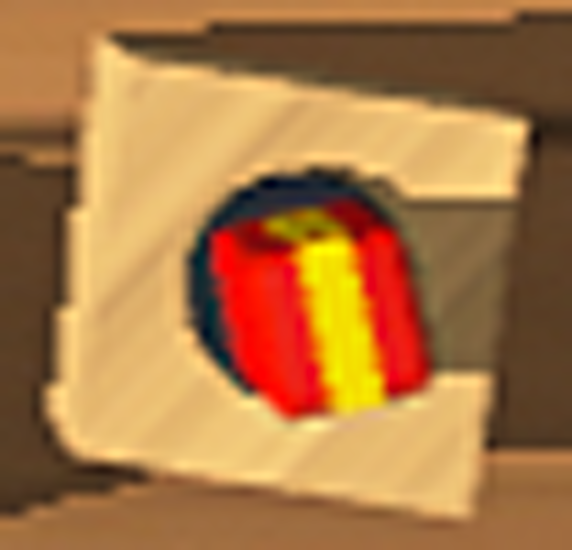

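View pics/s_drv.png

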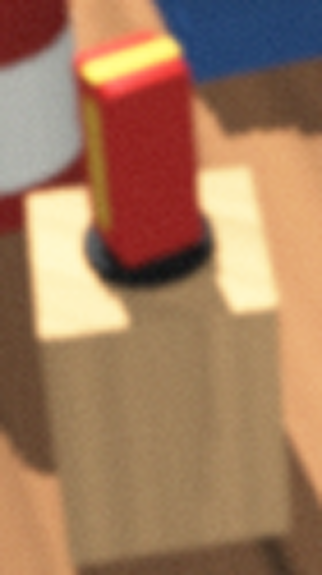

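```bash
python3 - <<'E'
from h import *
for n,A,B in(("side",(85,72),(180,46)),("side",(100,82),(185,57))):
    a,b=[onz(n,np.array(p)/4.6+[165,225],.175) for p in(A,B)]; print(n,a,b,(a+b)/2,np.degrees(np.arctan2(*(b-a)[[1,0]])))
for A,B in(((298,245),(330,412)),((348,235),(385,400)),((323,240),(358,410)),((395,235),(430,388))):
    a,b=[onz("top",np.array(p)/11+[322,278],.175) for p in(A,B)]; print("top",a,b,(a+b)/2,np.linalg.norm(a-b),np.degrees(np.arctan2(*(a-b)[[1,0]])))
# stand in side top corners
W=[onz("side",np.array(p)/4.6+[165,225],.1) for p in((25,195),(248,168),(278,305),(40,338))]
print(np.mean(W,0), np.round(W,4).tolist())
from numpy import *
o=array([.5874,.0741,.0495]);Rm=slopeR(1.576)
for k,p in dict(bay=(32,0,0),slot=(88,0,27.5),slotpressed=(88,0,24.5)).items(): print(k,(o+Rm@(array(p)/1000)).round(4))
print(Rm.round(3))
E
```

```text
side [ 0.39978352 -0.17672615  0.175     ] [ 0.43107763 -0.17375674  0.175     ] [ 0.41543057 -0.17524145  0.175     ] 5.420422314879992
side [ 0.40276826 -0.1837875   0.175     ] [ 0.43085497 -0.18032157  0.175     ] [ 0.41681161 -0.18205453  0.175     ] 7.034794964817646
top [ 0.42796704 -0.16831708  0.175     ] [ 0.3990384  -0.17318698  0.175     ] [ 0.41350272 -0.17075203  0.175     ] 0.029335683911800157 9.555687900720512
top [ 0.4295908 -0.1770932  0.175    ] [ 0.40099386 -0.18281989  0.175     ] [ 0.41529233 -0.17995654  0.175     ] 0.029164704357765157 11.324008996137044
top [ 0.42877894 -0.17270524  0.175     ] [ 0.39932558 -0.17807315  0.175     ] [ 0.41405226 -0.1753892   0.175     ] 0.029938516918939773 10.328856538357186
top [ 0.42948832 -0.1852998   0.175     ] [ 0.40296989 -0.19071074  0.175     ] [ 0.4162291  -0.18800527  0.175     ] 0.027064837741461532 11.532589143026447
[ 0.41458709 -0.17586733  0.1       ] [[0.3834, -0.1321, 0.1], [0.458, -0.1459, 0.1], [0.4455, -0.2192, 0.1], [0.3715, -0.2063, 0.1]]
bay [0.5873 0.1018 0.0655]
slot [0.5871 0.1366 0.1173]
slotpressed [0.5871 0.1381 0.1147]
[[-0.005 -1.     0.003]
 [ 0.866 -0.005 -0.5  ]
 [ 0.5    0.     0.866]]
```

```bash
cat >> h.py <<'E'
def pose():
    o=ctrl.get_obs(); M=Q(o["orientation"]).as_matrix(); return np.array(o["tool_pos"]),np.arctan2(M[1,2],M[0,2])
def axes(y): # tool axes at tool-z yaw y, pointing down
    z=np.array([np.cos(y),np.sin(y),0]); x=np.array([0,0,-1.]); return np.c_[x,np.cross(z,x),z]
def wrap(a): return (a+np.pi)%(2*np.pi)-np.pi
def plan(tgt,yawdeg,n,grip,p=None,y=None,mv=.048):
    if p is None: p,y=pose()
    p=p.copy(); ty=np.radians(yawdeg); out=[]
    for k in range(n):
        left=n-k; d=(tgt-p)/max(left,1); L=np.linalg.norm(d); d=d if L<mv else d*mv/L
        t=-wrap(ty-y)/left; t=np.round(np.clip(t,-.145,.145),3)
        s=np.round(axes(y).T@d*100,2); p=p+axes(y)@s/100; y=y-t
        out.append([grip,s.tolist(),float(t)])
    import json
    for i in range(0,n,5): print(json.dumps(out[i:i+5]).replace(" ",""))
    print("end",p.round(4),np.degrees(y).round(1))
    return p,y
def st():
    o=ctrl.get_obs(); p,y=pose(); print("t%.2f"%o["t"],p.round(4),"yaw",np.degrees(y).round(2),"F",np.round(o["contact_force"],1),"M",np.round(o["ft_torque"],2),"gap %.3f"%o["finger_gap"],"j",np.round(o["joint_pos"],2))
E
python3 - <<'E'
from h import *
plan(np.array([.638,-.231,.20]),-41.2,20,0)
E
python3 -m crank 2>&1 | tail -3
```

```text
[[0,[0.15,-3.38,-2.9],0.092],[0,[0.15,-3.63,-2.58],0.092],[0,[0.15,-3.85,-2.24],0.092],[0,[0.15,-4.04,-1.87],0.092],[0,[0.15,-4.19,-1.49],0.092]]
[[0,[0.15,-4.31,-1.1],0.092],[0,[0.15,-4.4,-0.7],0.092],[0,[0.15,-4.44,-0.3],0.092],[0,[0.15,-4.45,0.11],0.092],[0,[0.15,-4.42,0.52],0.092]]
[[0,[0.15,-4.35,0.93],0.092],[0,[0.15,-4.25,1.32],0.092],[0,[0.15,-4.11,1.71],0.092],[0,[0.15,-3.94,2.08],0.092],[0,[0.15,-3.73,2.43],0.092]]
[[0,[0.15,-3.49,2.76],0.092],[0,[0.15,-3.22,3.07],0.092],[0,[0.15,-2.92,3.36],0.092],[0,[0.15,-2.61,3.61],0.093],[0,[0.15,-2.26,3.83],0.092]]
end [ 0.6379 -0.231   0.2   ] -41.2
invalid input
```

```bash
python3 -m crank '[[0,[0.1,-3.4,-2.9],0.09],[0,[0.1,-3.6,-2.6],0.09],[0,[0.1,-3.8,-2.2],0.09],[0,[0.1,-4.0,-1.9],0.09],[0,[0.1,-4.2,-1.5],0.09]]' 30; python3 -c "
from h import *
st()"
```

```text
t: 0.6
tool_pos: [0.3713, 0.3804, 0.2257]
orientation: [0.668, -0.232, 0.668, 0.232]
contact_force: [0.9, 0.9, -0.3]
finger_gap: 1.004
t0.60 [0.3713 0.3804 0.2257] yaw 38.3 F [ 0.9  0.9 -0.3] M [ 0.01 -0.08  0.03] gap 1.004 j [-1.05  0.16  0.2   1.9  -0.04  1.09 -0.17]
```

```bash
python3 -m crank '[[0,[0.2,-4.3,-1.1],0.09],[0,[0.2,-4.4,-0.7],0.09],[0,[0.2,-4.4,-0.3],0.09],[0,[0.2,-4.5,0.1],0.09],[0,[0.2,-4.4,0.5],0.09]]' >/dev/null;  python3 -m crank '[[0,[0.2,-4.4,0.9],0.09],[0,[0.2,-4.3,1.3],0.09],[0,[0.2,-4.1,1.7],0.09],[0,[0.2,-3.9,2.1],0.09],[0,[0.2,-3.7,2.4],0.09]]'; python3 -c "
from h import *
st()
plan(np.array([.638,-.231,.09]),-41.2,5,0)"
```

```text
t: 1.6
tool_pos: [0.5563, -0.0237, 0.2059]
orientation: [0.702, 0.082, 0.703, -0.082]
contact_force: [0.6, -0.1, 0.0]
finger_gap: 0.998
t1.60 [ 0.5563 -0.0237  0.2059] yaw -13.26 F [ 0.6 -0.1  0. ] M [ 0.02 -0.07 -0.  ] gap 0.998 j [-0.55  0.26  0.61  1.87 -0.17  1.06 -0.11]
[[0,[2.22,-3.5,2.43],0.098],[0,[2.22,-3.24,2.76],0.097],[0,[2.21,-2.96,3.06],0.098],[0,[2.21,-2.65,3.34],0.097],[0,[2.22,-2.31,3.57],0.098]]
end [ 0.6344 -0.2218  0.0951] -41.2
```

```bash
python3 -m crank '[[0,[2.2,-3.5,2.4],0.1],[0,[2.2,-3.2,2.8],0.1],[0,[2.2,-3.0,3.1],0.1],[0,[2.2,-2.6,3.3],0.1],[0,[2.2,-2.3,3.6],0.1]]'; python3 - <<'E'
from h import *
st()
plan(np.array([.638,-.231,.03]),-41.2,5,0)
cv2.imwrite("pics/t1.png",ctrl.grab_frame("top"));cv2.imwrite("pics/s1.png",ctrl.grab_frame("side"))
crop("top","pics/t1.png",300,140,440,245,5,"pics/t1c.png");crop("side","pics/s1.png",280,240,400,350,5,"pics/s1c.png")
E
```

```text
t: 2.1
tool_pos: [0.6348, -0.2209, 0.0946]
orientation: [0.66, 0.253, 0.661, -0.253]
contact_force: [-0.0, 1.2, 0.7]
finger_gap: 0.998
t2.10 [ 0.6348 -0.2209  0.0946] yaw -41.9 F [-0.   1.2  0.7] M [ 0.02 -0.07 -0.  ] gap 0.998 j [-0.2   0.65  0.65  1.66 -0.46  0.99 -0.12]
[[0,[1.29,-0.11,0.18],-0.002],[0,[1.29,-0.11,0.18],-0.003],[0,[1.29,-0.11,0.18],-0.002],[0,[1.29,-0.1,0.19],-0.003],[0,[1.3,-0.11,0.18],-0.002]]
end [ 0.638 -0.231  0.03 ] -41.2
```

View pics/t1c.png

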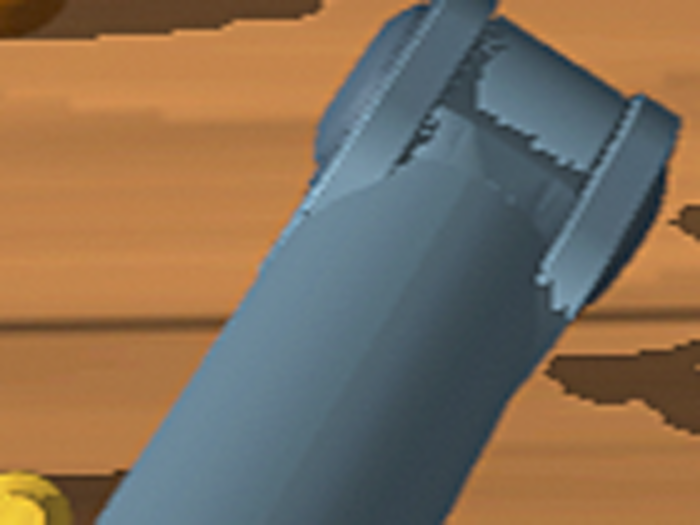

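View pics/s1c.png

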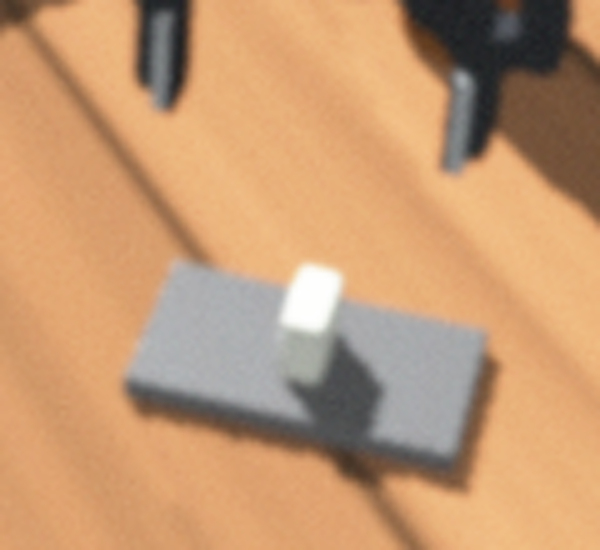

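The side view shows the jaws straddling the rib at about (312,320) in the crop, lined up with the plate's long axis. I'll descend and grip.

```bash
python3 -m crank '[[0,[2,-0.1,0.2],0],[0,[2,-0.1,0.2],0],[0,[2,-0.1,0.2],-0.01],[0,[1.2,-0.1,0.2],0],[0,[0.9,-0.1,0.2],0]]' 30; python3 -m crank '[[150,[0,0,0],0],[200,[0,0,0],0],[230,[0,0,0],0],[255,[0,0,0],0],[255,[0,0,0],0]]' 30; python3 - <<'E'
from h import *
st()
cv2.imwrite("pics/s2.png",ctrl.grab_frame("side"))
crop("side","pics/s2.png",280,220,420,350,5,"pics/s2c.png")
E
```

```text
t: 2.7
tool_pos: [0.6381, -0.2288, 0.0134]
orientation: [0.661, 0.248, 0.663, -0.248]
contact_force: [0.2, 0.3, 1.2]
finger_gap: 1.0
t: 3.2
tool_pos: [0.6394, -0.2306, 0.0163]
orientation: [0.663, 0.248, 0.662, -0.248]
contact_force: [-2.9, 1.4, 3.4]
finger_gap: 0.155
t3.20 [ 0.6394 -0.2306  0.0163] yaw -41.13 F [-2.9  1.4  3.4] M [ 0.25  0.44 -0.03] gap 0.155 j [-0.14  0.76  0.59  1.67 -0.52  0.87 -0.05]
```

View pics/s2c.png

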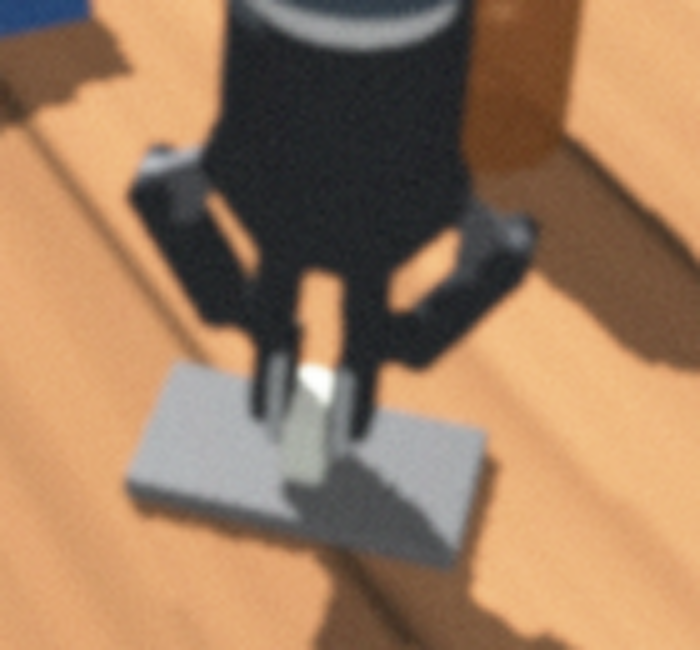

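```bash
python3 -m crank '[[255,[-3,0,0],0],[255,[-4,0,0],0],[255,[-4,0,0],0],[255,[-3,0,0],0],[255,[0,0,0],0]]' 30; python3 - <<'E'
from h import *
st()
plan(np.array([.5873,.06,.17]),0.3,10,255)
E
```

```text
t: 3.75
tool_pos: [0.6422, -0.2326, 0.1616]
orientation: [0.666, 0.249, 0.658, -0.248]
contact_force: [0.4, -0.8, -0.3]
finger_gap: 0.156
t3.75 [ 0.6422 -0.2326  0.1616] yaw -41.16 F [ 0.4 -0.8 -0.3] M [-0.03 -0.05  0.01] gap 0.156 j [-0.21  0.59  0.69  1.61 -0.41  1.09 -0.13]
[[255,[-0.08,1.84,-2.34],-0.072],[255,[-0.08,2.01,-2.2],-0.072],[255,[-0.09,2.16,-2.05],-0.072],[255,[-0.08,2.3,-1.89],-0.073],[255,[-0.09,2.43,-1.72],-0.072]]
[[255,[-0.08,2.55,-1.54],-0.073],[255,[-0.09,2.65,-1.35],-0.072],[255,[-0.08,2.74,-1.15],-0.073],[255,[-0.09,2.82,-0.95],-0.072],[255,[-0.08,2.89,-0.74],-0.073]]
end [0.5873 0.06   0.17  ] 0.3
```

```bash
python3 -m crank '[[255,[-0.1,1.8,-2.3],-0.07],[255,[-0.1,2.0,-2.2],-0.07],[255,[-0.1,2.2,-2.1],-0.07],[255,[-0.1,2.3,-1.9],-0.07],[255,[-0.1,2.4,-1.7],-0.07]]' 30 >/dev/null; python3 -m crank '[[255,[-0.1,2.5,-1.5],-0.07],[255,[0,2.6,-1.4],-0.07],[255,[0,2.7,-1.2],-0.08],[255,[0,2.8,-1.0],-0.08],[255,[0,2.7,-0.8],-0.08]]'; python3 - <<'E'
from h import *
st()
cv2.imwrite("pics/s3.png",ctrl.grab_frame("side"))
crop("side","pics/s3.png",170,80,310,230,4,"pics/s3c.png")
plan(np.array([.5873,.07,.115]),0.3,4,255)
E
```

```text
t: 4.75
tool_pos: [0.582, 0.0605, 0.1601]
orientation: [0.706, -0.006, 0.708, 0.006]
contact_force: [1.2, -0.1, -1.2]
finger_gap: 0.154
t4.75 [0.582  0.0605 0.1601] yaw 0.91 F [ 1.2 -0.1 -1.2] M [-0.01 -0.01  0.06] gap 0.154 j [-0.6   0.37  0.52  1.84 -0.21  0.99  0.02]
[[255,[1.12,0.05,0.17],0.005],[255,[1.12,0.05,0.16],0.005],[255,[1.12,0.05,0.17],0.005],[255,[1.12,0.05,0.16],0.005]]
end [0.5873 0.07   0.115 ] 0.3
```

View pics/s3c.png

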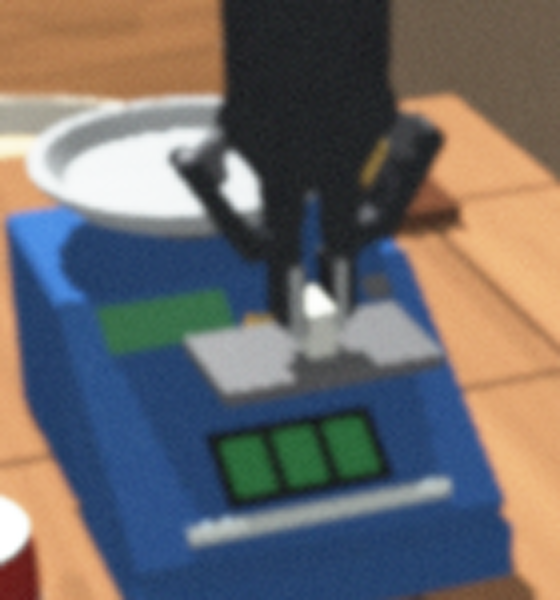

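The side view shows the plate held level above the panel, rib up, bay below at about (300,455) in the crop. Next is the lowering approach.

```bash
python3 -m crank '[[255,[1.2,0,0.2],0],[255,[1.2,0.1,0.2],0],[255,[1.2,0.3,0.1],0.01],[255,[0.8,0.8,0.1],0],[255,[0.4,0.8,0],0]]' 25; python3 - <<'E'
from h import *
st()
E
```

```text
t: 5.3
tool_pos: [0.5885, 0.0785, 0.1114]
orientation: [0.706, -0.0, 0.708, -0.0]
contact_force: [-0.5, 0.3, -0.8]
finger_gap: 0.152
t5.30 [0.5885 0.0785 0.1114] yaw -0.0 F [-0.5  0.3 -0.8] M [0.05 0.03 0.01] gap 0.152 j [-0.6   0.45  0.49  1.85 -0.26  0.91  0.01]
```

```bash
python3 -m crank '[[255,[0.5,0.2,-0.1],0],[255,[0.5,0.2,0],0],[255,[0.4,0.0,0],0],[255,[0.4,0,0],0],[255,[0.3,0,0],0]]' 20; python3 - <<'E'
from h import *
st()
E
```

```text
t: 5.8
tool_pos: [0.5883, 0.0827, 0.0921]
orientation: [0.707, -0.001, 0.707, 0.0]
contact_force: [-0.3, 0.4, -0.6]
finger_gap: 0.152
t5.80 [0.5883 0.0827 0.0921] yaw 0.09 F [-0.3  0.4 -0.6] M [-0.01  0.05  0.01] gap 0.152 j [-0.6   0.47  0.48  1.86 -0.28  0.87  0.02]
```

Near contact. Now down with a slight uphill motion.

```bash
python3 -m crank '[[255,[0.2,0,0],0],[255,[0.2,0.1,0],0],[255,[0.2,0.1,0],0],[255,[0.2,0.1,0],0],[255,[0.1,0.1,0],0]]' 20; python3 - <<'E'
from h import *
st()
cv2.imwrite("pics/s4.png",ctrl.grab_frame("side"))
crop("side","pics/s4.png",170,80,310,230,4,"pics/s4c.png")
E
```

```text
t: 6.3
tool_pos: [0.5883, 0.0821, 0.0858]
orientation: [0.707, -0.001, 0.708, -0.002]
contact_force: [-6.6, -8.1, 15.5]
finger_gap: 0.157
t6.30 [0.5883 0.0821 0.0858] yaw -0.07 F [-6.6 -8.1 15.5] M [-1.41  1.41 -0.02] gap 0.157 j [-0.6   0.48  0.48  1.86 -0.28  0.86  0.02]
```

View pics/s4c.png

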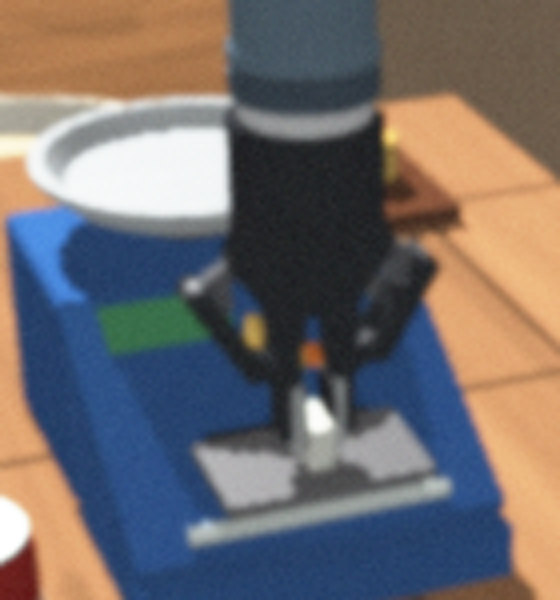

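```bash
python3 -m crank '[[255,[0.1,0.1,0],0],[255,[0.1,0.1,0],0],[255,[0.1,0,0],0],[255,[0.1,0,0],0],[255,[0,0,0],0]]' 20; python3 - <<'E'
from h import *
st()
E
```

```text
t: 6.85
tool_pos: [0.5883, 0.0811, 0.082]
orientation: [0.707, -0.001, 0.708, -0.004]
contact_force: [-6.9, -9.7, 15.6]
finger_gap: 0.155
t6.85 [0.5883 0.0811 0.082 ] yaw -0.18 F [-6.9 -9.7 15.6] M [-1.78  1.42  0.08] gap 0.155 j [-0.6   0.49  0.48  1.87 -0.28  0.86  0.02]
```

```bash
python3 -m crank '[[255,[0.1,0.1,0],0],[255,[0.1,0.1,0],0],[255,[0.1,0.1,0],0],[255,[0.1,0.1,0],0],[255,[0,0,0],0]]' 20; python3 - <<'E'
from h import *
st()
cv2.imwrite("pics/s5.png",ctrl.grab_frame("side"))
crop("side","pics/s5.png",200,130,300,215,7,"pics/s5c.png")
E
```

```text
t: 7.35
tool_pos: [0.5883, 0.0809, 0.0783]
orientation: [0.707, -0.002, 0.708, -0.006]
contact_force: [-7.3, -14.3, 17.4]
finger_gap: 0.156
t7.35 [0.5883 0.0809 0.0783] yaw -0.31 F [ -7.3 -14.3  17.4] M [-2.89  1.44  0.13] gap 0.156 j [-0.6   0.5   0.48  1.87 -0.28  0.85  0.01]
```

View pics/s5c.png

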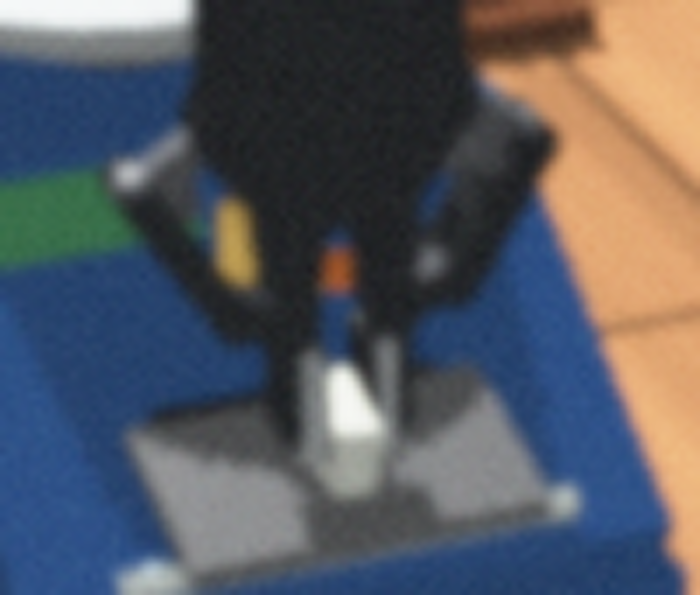

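```bash
python3 -m crank '[[255,[-0.4,-0.2,0],0],[255,[-0.4,-0.2,0],0],[255,[-0.2,0,0],0],[255,[0,0,0],0],[255,[0,0,0],0]]' 20; python3 - <<'E'
from h import *
st()
cv2.imwrite("pics/s6.png",ctrl.grab_frame("side"));cv2.imwrite("pics/t6.png",ctrl.grab_frame("top"))
crop("side","pics/s6.png",200,130,300,215,7,"pics/s6c.png")
crop("top","pics/t6.png",150,160,270,280,5,"pics/t6c.png")
E
```

```text
t: 7.9
tool_pos: [0.588, 0.0905, 0.085]
orientation: [0.707, -0.001, 0.707, 0.002]
contact_force: [-0.8, 0.7, -0.2]
finger_gap: 0.153
t7.90 [0.588  0.0905 0.085 ] yaw 0.23 F [-0.8  0.7 -0.2] M [ 0.03  0.01 -0.02] gap 0.153 j [-0.6   0.49  0.47  1.86 -0.28  0.86  0.01]
```

View pics/s6c.png

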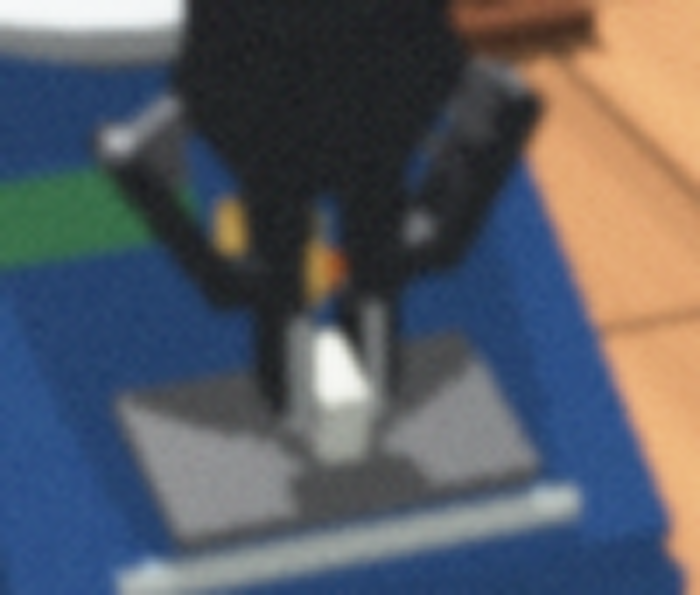

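View pics/t6c.png

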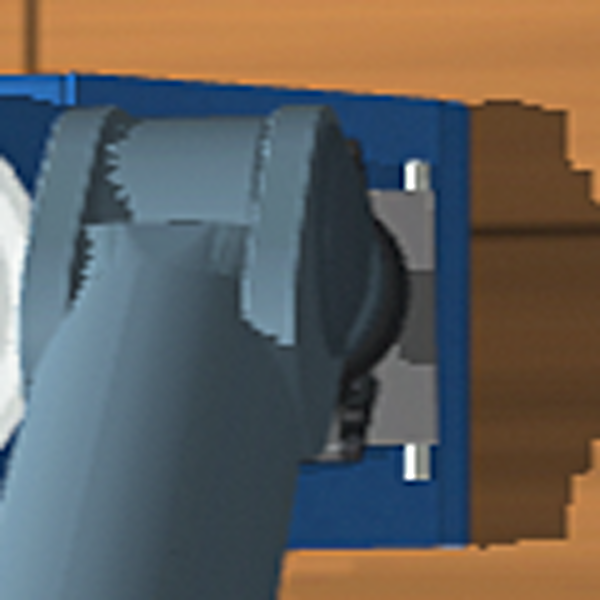

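```bash
python3 - <<'E'
from h import *
Rm=slopeR(1.576); o=np.array([.5874,.0741,.0495]); pc=lambda w:(Rm.T@(w-o)*1000).round(1)
for s,t in(((226.4,207.9),(237.4,248.6)),((277.1,197.1),(237.4,198))):
    p,e=tri(("side",s),("top",t)); print(p.round(4),e,pc(p))
# upper edges: intersect side ray with x = same x plane
for s,x in(((216.4,187.1),.532),((266.4,177.1),.642)):
    p=onplane("side",s,np.array([x,0,0]),np.array([1.,0,0])); print(p.round(4),pc(p))
E
```

```text
[0.5335 0.0592 0.0679] 0.001780316773771516 [-3.5 54.  23.2]
[0.6425 0.0586 0.0695] 8.527587137935963e-05 [ -3.7 -55.   25.2]
[0.532  0.1157 0.0862] [54.6 55.2 10.9]
[0.642  0.1167 0.0873] [ 55.6 -54.8  11.6]
```

```bash
python3 -m crank '[[255,[-0.4,0.4,0],0],[255,[0,0.5,0],0],[255,[0.3,0,0],0],[255,[0.3,0.1,0],0],[255,[0.2,0.2,0],0]]' 20;  python3 -m crank '[[255,[0.2,0.2,0],0],[255,[0.2,0.2,0],0],[255,[0.1,0.1,0],0],[255,[0.1,0.1,0],0],[255,[0,0,0],0]]' 20; python3 - <<'E'
from h import *
st()
cv2.imwrite("pics/s7.png",ctrl.grab_frame("side"))
crop("side","pics/s7.png",200,130,300,215,7,"pics/s7c.png")
E
```

```text
t: 8.5
tool_pos: [0.5891, 0.0975, 0.0836]
orientation: [0.707, -0.001, 0.707, -0.001]
contact_force: [-5.0, -8.8, 14.0]
finger_gap: 0.151
t: 9.0
tool_pos: [0.589, 0.0973, 0.0776]
orientation: [0.707, -0.002, 0.707, -0.005]
contact_force: [-5.3, -13.3, 12.3]
finger_gap: 0.156
t9.00 [0.589  0.0973 0.0776] yaw -0.18 F [ -5.3 -13.3  12.3] M [-2.39  0.84  0.14] gap 0.156 j [-0.62  0.5   0.47  1.86 -0.28  0.85 -0.01]
```

View pics/s7c.png

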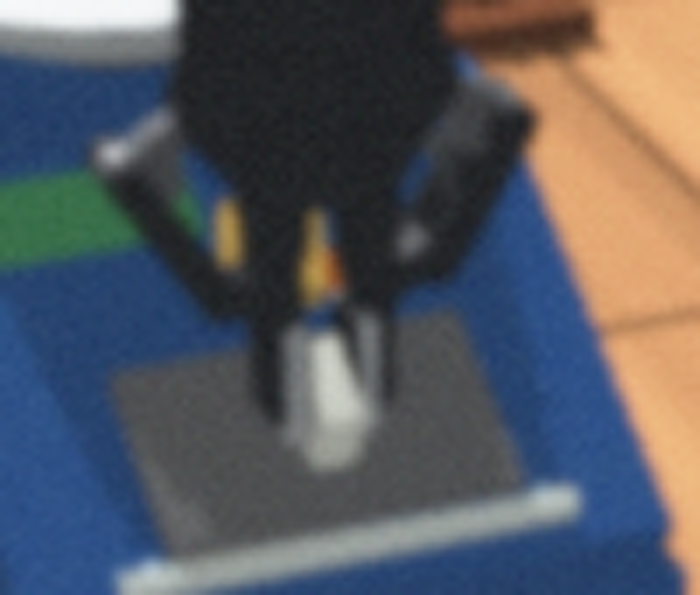

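```bash
python3 - <<'E'
from h import *
Rm=slopeR(1.576); o=np.array([.5874,.0741,.0495]); pc=lambda w:(Rm.T@(w-o)*1000).round(1)
for s,x in(((223.6,209.3),.532),((275,199.3),.642),((216,183.6),.532),((265.7,174.6),.642)):
    p=onplane("side",s,np.array([x,0,0]),np.array([1.,0,0])); print(p.round(4),pc(p), pc(onplane("side",s,o+.008*Rm[:,2],Rm[:,2])))
E
```

```text
[0.532  0.0713 0.0582] [ 2.2 55.4  8.8] [ 2.6 55.2  8. ]
[0.642  0.0685 0.0591] [ -0.3 -54.6  11.3] [  1.4 -55.9   8. ]
[0.532  0.1171 0.0936] [59.5 55.2 16.6] [64.7 52.8  8. ]
[0.642  0.1207 0.0913] [ 61.  -54.8  13. ] [ 64.  -56.9   8. ]
```

```bash
python3 -m crank '[[255,[0,-0.4,0],0],[255,[0,-0.4,0],0],[255,[0,-0.4,0],0],[255,[0,-0.2,0],0],[255,[0,0,0],0]]' 20; python3 - <<'E'
from h import *
st()
cv2.imwrite("pics/s8.png",ctrl.grab_frame("side"))
crop("side","pics/s8.png",200,130,300,215,7,"pics/s8c.png")
E
```

```text
t: 9.55
tool_pos: [0.5896, 0.0952, 0.0764]
orientation: [0.708, 0.0, 0.706, 0.002]
contact_force: [-0.1, 2.7, 6.1]
finger_gap: 0.154
t9.55 [0.5896 0.0952 0.0764] yaw 0.15 F [-0.1  2.7  6.1] M [ 0.59  0.16 -0.27] gap 0.154 j [-0.6   0.5   0.46  1.86 -0.29  0.84  0.01]
```

View pics/s8c.png

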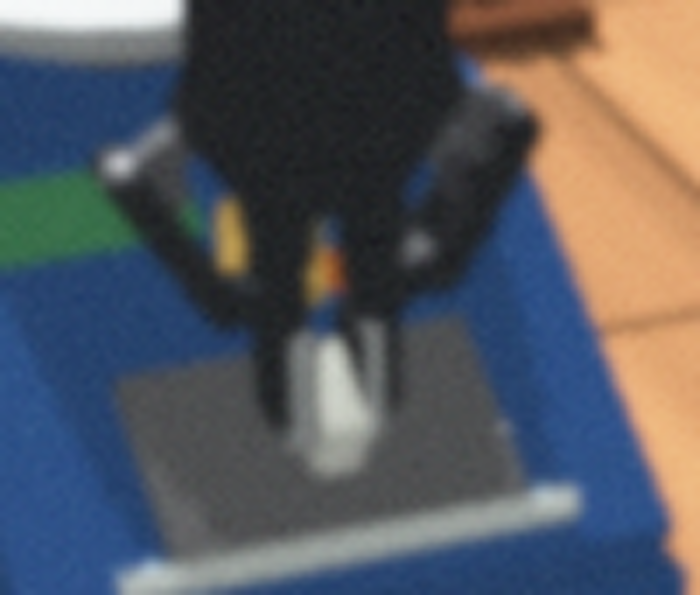

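```bash
python3 -m crank '[[255,[0.1,-0.2,0],0],[255,[0.1,-0.2,0],0],[255,[0,-0.2,0],0],[255,[0,-0.2,0],0],[255,[0,0,0],0]]' 20; python3 - <<'E'
from h import *
st()
E
```

```text
t: 10.1
tool_pos: [0.5899, 0.0947, 0.0757]
orientation: [0.708, 0.002, 0.706, 0.006]
contact_force: [-1.7, 11.7, 10.1]
finger_gap: 0.154
t10.10 [0.5899 0.0947 0.0757] yaw 0.33 F [-1.7 11.7 10.1] M [ 2.5   0.57 -0.46] gap 0.154 j [-0.59  0.5   0.46  1.86 -0.3   0.84  0.03]
```

```bash
python3 -m crank '[[255,[0,0.3,0],0],[255,[-0.1,0.3,0],0],[255,[0,0.2,0],0],[210,[0,0,0],0],[190,[0,0,0],0]]' 20;python3 -m crank '[[170,[0,0,0],0],[120,[0,0,0],0],[120,[-1,0,0],0],[120,[-4,0,0],0],[120,[-4,-0.5,0],0]]' 20; python3 - <<'E'
from h import *
st()
cv2.imwrite("pics/s9.png",ctrl.grab_frame("side"))
crop("side","pics/s9.png",200,130,300,215,7,"pics/s9c.png")
E
```

```text
t: 10.6
tool_pos: [0.5874, 0.0925, 0.0735]
orientation: [0.707, -0.002, 0.708, 0.001]
contact_force: [-0.3, 0.1, 0.5]
finger_gap: 0.252
t: 11.1
tool_pos: [0.587, 0.0886, 0.1644]
orientation: [0.706, -0.002, 0.708, 0.001]
contact_force: [-0.1, 1.3, 1.1]
finger_gap: 0.528
t11.10 [0.587  0.0886 0.1644] yaw 0.19 F [-0.1  1.3  1.1] M [ 0.02 -0.04  0.05] gap 0.528 j [-0.64  0.38  0.52  1.82 -0.22  1.01 -0.04]
```

View pics/s9c.png

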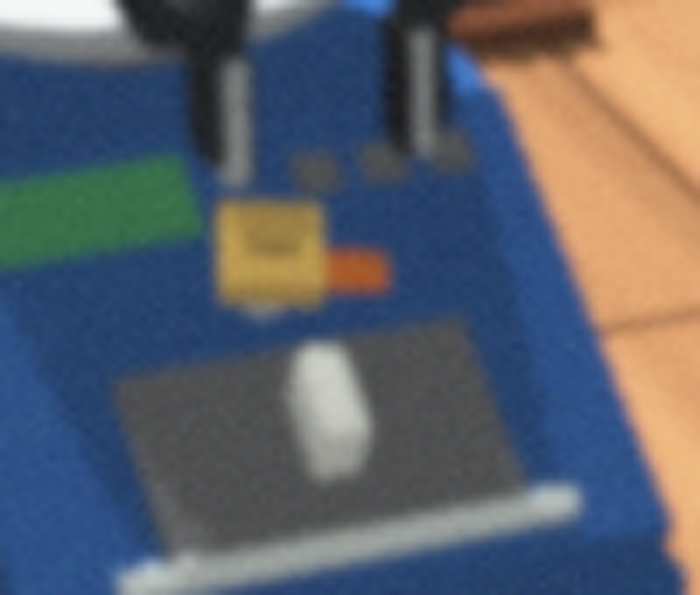

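```bash
python3 - <<'E'
from h import *
p,y=pose()
p,y=plan(np.array([.4155,-.1755,.245]),8.7,10,0,p,y)
E
```

```text
[[0,[-0.72,-2.63,-1.78],-0.015],[0,[-0.72,-2.6,-1.81],-0.015],[0,[-0.72,-2.57,-1.85],-0.015],[0,[-0.72,-2.54,-1.89],-0.015],[0,[-0.72,-2.51,-1.93],-0.015]]
[[0,[-0.72,-2.49,-1.97],-0.015],[0,[-0.72,-2.45,-2.01],-0.015],[0,[-0.72,-2.43,-2.04],-0.015],[0,[-0.72,-2.39,-2.08],-0.016],[0,[-0.71,-2.36,-2.11],-0.015]]
end [ 0.4155 -0.1755  0.245 ] 8.7
```

```bash
python3 -m crank '[[0,[-1.2,-2.6,-1.8],-0.01],[0,[-1.2,-2.6,-1.8],-0.02],[0,[-1.2,-2.6,-1.9],-0.01],[0,[-1.2,-2.5,-1.9],-0.02],[0,[-1.2,-2.5,-1.9],-0.01]]' 20 >/dev/null; python3 -m crank '[[0,[-1,-2.5,-2],-0.02],[0,[-1,-2.5,-2],-0.01],[0,[0,-2.4,-2.0],-0.02],[0,[0,-2.4,-2.1],-0.01],[0,[0,-2.4,-2.1],-0.02]]'; python3 - <<'E'
from h import *
st()
cv2.imwrite("pics/s10.png",ctrl.grab_frame("side"));cv2.imwrite("pics/t10.png",ctrl.grab_frame("top"))
crop("side","pics/s10.png",130,150,270,290,4,"pics/s10c.png")
crop("top","pics/t10.png",180,185,250,260,8,"pics/t10c.png")
plan(np.array([.4155,-.1755,.18]),8.7,5,0)
E
```

```text
t: 12.15
tool_pos: [0.4093, -0.176, 0.2448]
orientation: [0.706, -0.054, 0.705, 0.054]
contact_force: [-0.1, -0.9, -0.7]
finger_gap: 0.999
t12.15 [ 0.4093 -0.176   0.2448] yaw 8.71 F [-0.1 -0.9 -0.7] M [-0.   -0.03 -0.  ] gap 0.999 j [-0.43 -0.07  0.73  2.08  0.05  1.12  0.43]
[[0,[1.29,0.05,0.17],-0.002],[0,[1.29,0.05,0.17],-0.002],[0,[1.29,0.05,0.18],-0.002],[0,[1.29,0.05,0.17],-0.001],[0,[1.3,0.05,0.18],-0.002]]
end [ 0.4155 -0.1755  0.18  ] 8.7
```

View pics/s10c.png

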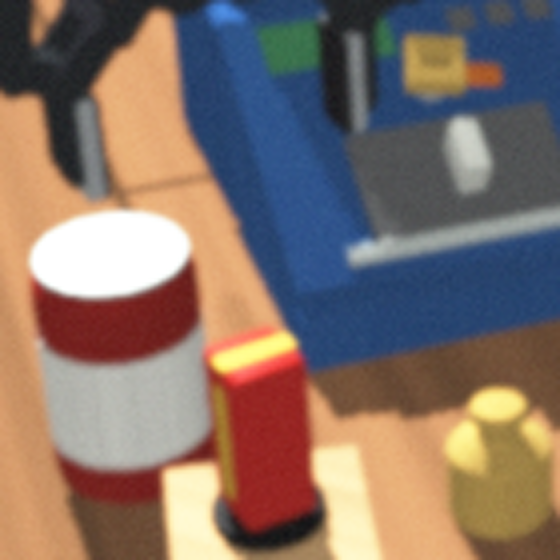

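View pics/t10c.png

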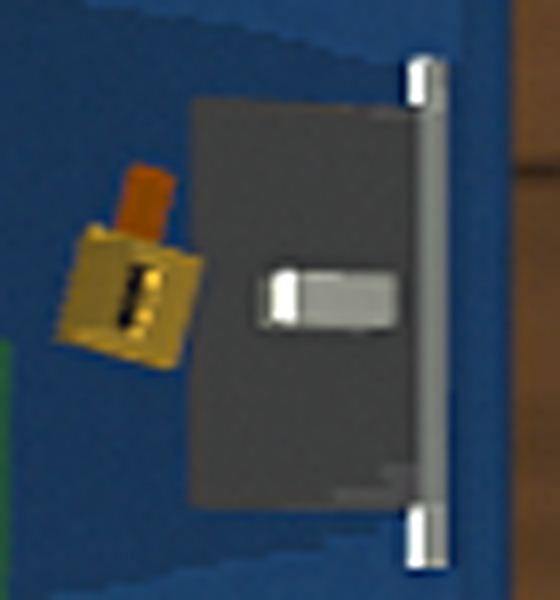

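```bash
python3 - <<'E'
from h import *
Rm=slopeR(1.576); o=np.array([.5874,.0741,.0495]); n=Rm[:,2]; pc=lambda w:(Rm.T@(w-o)*1000).round(1)
for c in((190,97),(190,508),(415,103),(415,510)): print("cover",pc(onplane("top",np.array(c)/8+[180,185],o+.008*n,n)))
for c in((408,57),(408,568),(445,57),(445,568)): print("ledge",pc(onplane("top",np.array(c)/8+[180,185],o+.007*n,n)))
for c in(("top",(208,203)),("top",(208,245)),("top",(227.5,203)),("top",(227.5,245))): print("bay",pc(onplane(*c,o,n)))
# side view cover corners now
for c in((348,145),(545,102),(378,243),(560,205)): print("side",pc(onplane("side",np.array(c)/4+[130,150],o+.008*n,n)))
plan(np.array([.587,.0925,.17]),0,10,0)
E
```

```text
cover [ 66.9 -56.    8. ]
cover [67.5 53.7  8. ]
cover [  2.1 -57.    8. ]
cover [ 3.3 54.7  8. ]
ledge [  3.6 -69.8   7. ]
ledge [ 5.1 70.4  7. ]
ledge [ -7.4 -70.3   7. ]
ledge [-5.7 70.6  7. ]
bay [ 54.5 -44.6   0. ]
bay [55.1 46.   0. ]
bay [  9.3 -46.2   0. ]
bay [10.2 46.3 -0. ]
side [58.  52.6  8. ]
side [ 61.6 -57.3   8. ]
side [-1.  54.4  8. ]
side [ -0.7 -44.    8. ]
[[0,[0.75,2.43,2.17],0.014],[0,[0.75,2.46,2.13],0.014],[0,[0.74,2.49,2.1],0.014],[0,[0.75,2.52,2.06],0.014],[0,[0.74,2.55,2.03],0.015]]
[[0,[0.75,2.58,1.99],0.014],[0,[0.74,2.61,1.95],0.015],[0,[0.75,2.64,1.91],0.014],[0,[0.74,2.67,1.87],0.015],[0,[0.75,2.69,1.84],0.014]]
end [0.587  0.0925 0.17  ] 0.0
```

The top view shows the cover seated square on the ledge, within about 1.5 mm of the bay's middle. That is good enough, so now the driver.

```bash
python3 -m crank '[[0,[2.5,0.1,0.2],0],[0,[2.5,0,0.2],0],[0,[2.5,0,0.1],0],[0,[2.5,0,0.1],0],[0,[2.4,0,0],0]]' 60; python3 - <<'E'
from h import *
st()
cv2.imwrite("pics/s11.png",ctrl.grab_frame("side"))
crop("side","pics/s11.png",130,190,270,330,4,"pics/s11c.png")
E
```

```text
t: 12.75
tool_pos: [0.4167, -0.1723, 0.1196]
orientation: [0.705, -0.054, 0.705, 0.054]
contact_force: [0.6, 0.2, -0.2]
finger_gap: 1.0
t12.75 [ 0.4167 -0.1723  0.1196] yaw 8.73 F [ 0.6  0.2 -0.2] M [ 0.05 -0.05  0.01] gap 1.000 j [-0.38  0.18  0.74  2.19 -0.17  0.83  0.62]
```

View pics/s11c.png

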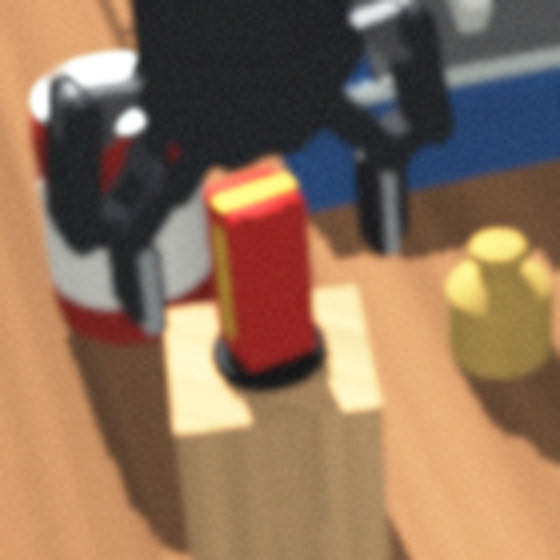

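```bash
python3 -m crank '[[0,[0,-0.3,-0.1],0],[100,[0,0,0],0],[160,[0,0,0],0],[220,[0,0,0],0],[255,[0,0,0],0]]' 100; python3 -c "
from h import *
st()"
```

```text
t: 13.3
tool_pos: [0.4163, -0.1759, 0.1214]
orientation: [0.706, -0.054, 0.704, 0.054]
contact_force: [-9.2, 2.9, 11.1]
finger_gap: 0.337
t13.30 [ 0.4163 -0.1759  0.1214] yaw 8.73 F [-9.2  2.9 11.1] M [0.3  1.47 0.06] gap 0.337 j [-0.38  0.18  0.75  2.18 -0.17  0.83  0.63]
```

```bash
python3 -m crank '[[255,[-1,0,0],0],[255,[-3,0,0],0],[255,[-4,0,0],0],[255,[-4,0,0],0],[255,[-4,0,0],0]]' 100; python3 - <<'E'
from h import *
st()
cv2.imwrite("pics/s12.png",ctrl.grab_frame("side"));cv2.imwrite("pics/t12.png",ctrl.grab_frame("top"))
crop("side","pics/s12.png",130,130,270,330,3,"pics/s12c.png")
E
```

```text
t: 13.8
tool_pos: [0.4146, -0.1761, 0.2819]
orientation: [0.705, -0.053, 0.705, 0.053]
contact_force: [1.2, 1.0, -2.3]
finger_gap: 0.343
t13.80 [ 0.4146 -0.1761  0.2819] yaw 8.65 F [ 1.2  1.  -2.3] M [ 0.07 -0.07 -0.02] gap 0.343 j [-0.47 -0.11  0.74  2.02  0.08  1.2   0.39]
```

View pics/s12c.png

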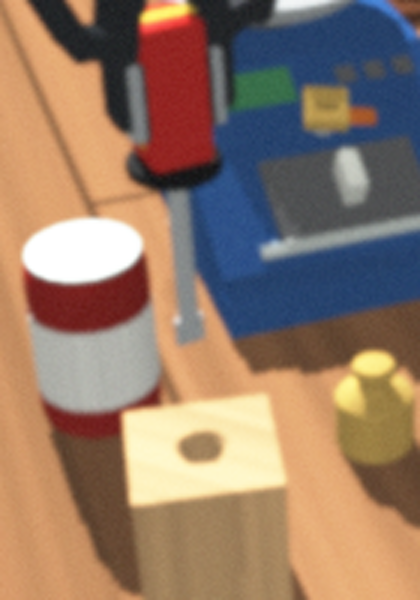

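```bash
python3 - <<'E'
from h import *
for z in(.1655,.2605): print(((proj("side",[.4146,-.1761,z])-[130,130])*3).round(1), proj("top",[.4146,-.1761,z]).round(1))
print(((proj("side",[.4155,-.1755,.1])-[130,130])*3).round(1))
o=np.array([.5874,.0741,.0495]);Rm=slopeR(1.576)
# world tool yaw for th
for th in(.235,1.6): 
    d=Rm@np.array([-np.sin(th),-np.cos(th),0]); print(th,np.degrees(np.arctan2(d[1],d[0])))
E
```

```text
[192.  340.9] [352.8 306.8]
[175.9 168.4] [358.4 311.9]
[203.3 446.3]
0.235 -11.415968340888428
1.6 -91.63376792780696
```

```bash
python3 - <<'E'
from h import *
plan(np.array([.5871,.1375,.262]),-11.4,10,255)
E
```

```text
[[255,[0.25,2.86,2.13],0.035],[255,[0.24,2.93,2.03],0.035],[255,[0.25,3.0,1.93],0.035],[255,[0.24,3.07,1.82],0.035],[255,[0.25,3.13,1.71],0.035]]
[[255,[0.24,3.19,1.61],0.035],[255,[0.25,3.24,1.49],0.035],[255,[0.24,3.29,1.38],0.035],[255,[0.25,3.34,1.26],0.035],[255,[0.24,3.38,1.14],0.035]]
end [0.5871 0.1375 0.262 ] -11.4
```

```bash
python3 -m crank '[[255,[0,2.9,2.1],0.03],[255,[0,2.9,2.0],0.04],[255,[0,3.0,1.9],0.03],[255,[0,3.1,1.8],0.04],[255,[0,3.1,1.7],0.03]]' 100 >/dev/null; python3 -m crank '[[255,[0.3,3.2,1.6],0.04],[255,[0.4,3.2,1.5],0.03],[255,[0.4,3.3,1.4],0.04],[255,[0.4,3.2,1.3],0.03],[255,[0.4,3.2,1.1],0.04]]' 100; python3 - <<'E'
from h import *
st()
cv2.imwrite("pics/s13.png",ctrl.grab_frame("side"));cv2.imwrite("pics/t13.png",ctrl.grab_frame("top"))
crop("side","pics/s13.png",205,110,275,190,7,"pics/s13c.png")
p=pose()[0]; b=p-[0,0,.1164]; print(((proj("side",b)-[205,110])*7).round())
print(((proj("side",[.5871,.1366,.1173])-[205,110])*7).round())
plan(np.array([.5871,.1375,.250]),-11.4,5,255)
E
```

```text
t: 14.9
tool_pos: [0.5805, 0.1372, 0.2601]
orientation: [0.703, 0.07, 0.704, -0.071]
contact_force: [-0.1, -0.8, -1.4]
finger_gap: 0.342
t14.90 [0.5805 0.1372 0.2601] yaw -11.43 F [-0.1 -0.8 -1.4] M [-0.04 -0.01 -0.01] gap 0.342 j [-0.72  0.28  0.5   1.72 -0.14  1.18 -0.38]
[201. 299.]
[232. 383.]
[[255,[0.18,-0.09,0.15],0.002],[255,[0.18,-0.09,0.15],0.002],[255,[0.18,-0.09,0.16],0.002],[255,[0.18,-0.09,0.15],0.002],[255,[0.19,-0.09,0.16],0.001]]
end [0.5871 0.1375 0.25  ] -11.4
```

View pics/s13c.png

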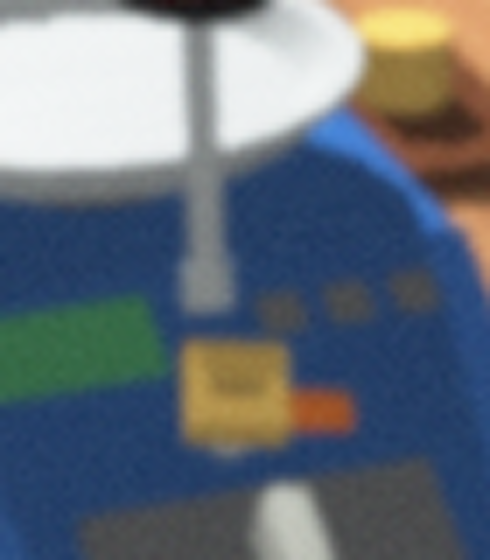

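```bash
python3 -m crank '[[255,[0.4,-0.1,0.2],0],[255,[0.4,-0.1,0.2],0],[255,[0.4,-0.1,0.2],0],[255,[0.4,-0.1,0.1],0],[255,[0.2,0,0],0]]' 100; python3 - <<'E'
from h import *
st()
cv2.imwrite("pics/s14.png",ctrl.grab_frame("side"))
crop("side","pics/s14.png",215,130,265,180,11,"pics/s14c.png")
p=pose()[0]; b=p-[0,0,.1164]; print(b,((proj("side",b)-[215,130])*11).round())
print(((proj("side",[.5871,.1366,.1173])-[215,130])*11).round())
E
```

```text
t: 15.5
tool_pos: [0.5866, 0.1294, 0.2428]
orientation: [0.703, 0.07, 0.704, -0.071]
contact_force: [0.6, 0.4, -2.7]
finger_gap: 0.34
t15.50 [0.5866 0.1294 0.2428] yaw -11.46 F [ 0.6  0.4 -2.7] M [ 0.08  0.   -0.04] gap 0.340 j [-0.7   0.3   0.5   1.73 -0.16  1.15 -0.35]
[0.58644254 0.12984985 0.1261782 ] [262. 355.]
[255. 382.]
```

View pics/s14c.png

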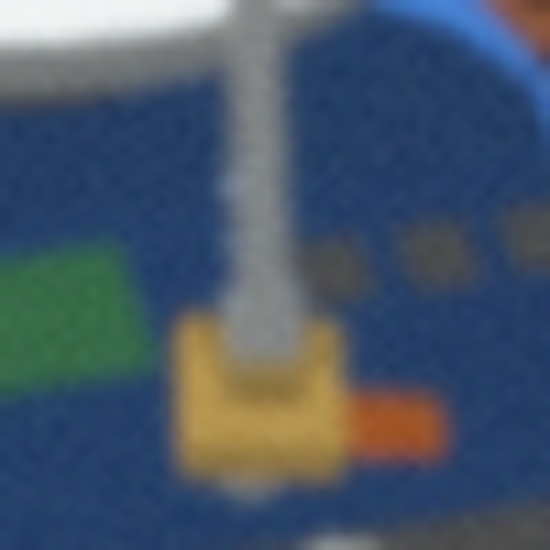

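```bash
python3 -m crank '[[255,[0,0.4,0],0],[255,[0,0.4,-0.1],0],[255,[0.2,0,0],0],[255,[0.2,0,0],0],[255,[0.2,0,0],0]]' 100; python3 - <<'E'
from h import *
st()
E
```

```text
t: 16.05
tool_pos: [0.5874, 0.1389, 0.2371]
orientation: [0.704, 0.07, 0.704, -0.07]
contact_force: [-0.3, 0.1, -2.0]
finger_gap: 0.338
t16.05 [0.5874 0.1389 0.2371] yaw -11.33 F [-0.3  0.1 -2. ] M [ 0.03  0.02 -0.08] gap 0.338 j [-0.71  0.31  0.5   1.73 -0.16  1.14 -0.36]
```

```bash
python3 -m crank '[[255,[0.1,-0.1,0],0],[255,[0.2,0,0],0],[255,[0.1,0,0],0],[255,[0.1,0,0],0],[255,[0.1,0,0],0]]' 100; python3 - <<'E'
from h import *
st()
cv2.imwrite("pics/s15.png",ctrl.grab_frame("side"))
crop("side","pics/s15.png",215,130,265,180,11,"pics/s15c.png")
E
```

```text
t: 16.55
tool_pos: [0.5873, 0.1377, 0.2312]
orientation: [0.704, 0.07, 0.704, -0.07]
contact_force: [-1.1, -1.5, -1.4]
finger_gap: 0.337
t16.55 [0.5873 0.1377 0.2312] yaw -11.35 F [-1.1 -1.5 -1.4] M [-0.09  0.    0.04] gap 0.337 j [-0.71  0.32  0.5   1.73 -0.16  1.13 -0.36]
```

View pics/s15c.png

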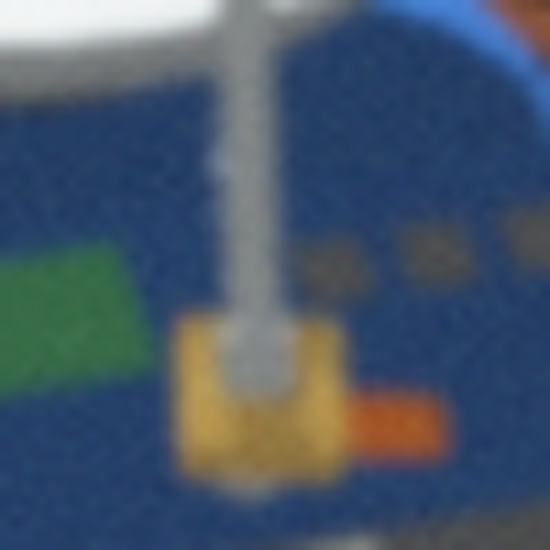

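```bash
python3 -m crank '[[255,[0.1,0,0],0],[255,[0.1,0,0],0],[255,[0.1,0,0],0],[255,[0,0,0],0],[255,[0,0,0],0]]' 100; python3 - <<'E'
from h import *
st()
E
```

```text
t: 17.1
tool_pos: [0.5876, 0.1381, 0.2287]
orientation: [0.704, 0.07, 0.703, -0.07]
contact_force: [0.4, -1.0, 0.2]
finger_gap: 0.338
t17.10 [0.5876 0.1381 0.2287] yaw -11.34 F [ 0.4 -1.   0.2] M [ 0.03  0.12 -0.02] gap 0.338 j [-0.71  0.32  0.5   1.74 -0.17  1.13 -0.36]
```

```bash
python3 -m crank '[[255,[0.2,0.1,0],0],[255,[0.2,0.1,0],0],[255,[0.2,0.1,0],0],[255,[0.2,0.1,0],0],[255,[0,0,0],0]]' 120; python3 - <<'E'
from h import *
st()
cv2.imwrite("pics/s16.png",ctrl.grab_frame("side"))
crop("side","pics/s16.png",215,130,265,180,11,"pics/s16c.png")
E
```

```text
t: 17.6
tool_pos: [0.5893, 0.1402, 0.2242]
orientation: [0.704, 0.07, 0.703, -0.07]
contact_force: [-4.1, -2.3, 15.6]
finger_gap: 0.338
t17.60 [0.5893 0.1402 0.2242] yaw -11.41 F [-4.1 -2.3 15.6] M [-0.83  1.48 -0.07] gap 0.338 j [-0.71  0.33  0.49  1.74 -0.17  1.12 -0.36]
```

View pics/s16c.png

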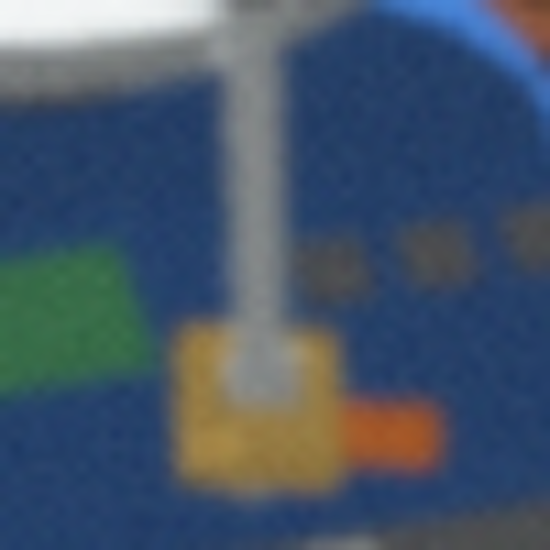

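The image shows the head has sunk, so the screw is pressed in with about 17 N. Now turn.

```bash
python3 -m crank '[[255,[0,0,0],0.1],[255,[0,0,0],0.1],[255,[0,0,0],0.1],[255,[0,0,0],0.1],[255,[0,0,0],0.1]]' 120; python3 - <<'E'
from h import *
st()
cv2.imwrite("pics/s17.png",ctrl.grab_frame("side"))
crop("side","pics/s17.png",215,130,265,180,11,"pics/s17c.png")
E
```

```text
t: 18.15
tool_pos: [0.5889, 0.14, 0.2242]
orientation: [0.664, 0.243, 0.664, -0.243]
contact_force: [-5.6, -2.3, 16.4]
finger_gap: 0.335
t18.15 [0.5889 0.14   0.2242] yaw -40.26 F [-5.6 -2.3 16.4] M [-0.96  1.73  0.08] gap 0.335 j [-0.78  0.34  0.58  1.74 -0.2   1.12 -0.83]
```

View pics/s17c.png

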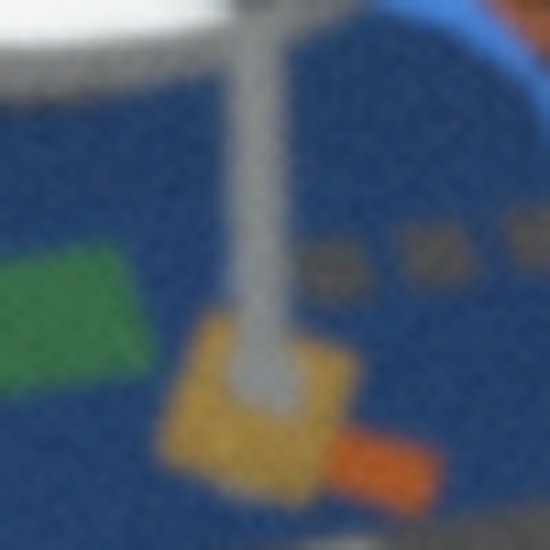

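Turning works: the tongue now points down and to the right. Continuing.

```bash
python3 -m crank '[[255,[0,0,0],0.1],[255,[0,0,0],0.1],[255,[0,0,0],0.1],[255,[0,0,0],0.1],[255,[0,0,0],0.1]]' 120; python3 - <<'E'
from h import *
st()
cv2.imwrite("pics/s18.png",ctrl.grab_frame("side"))
crop("side","pics/s18.png",215,130,265,180,11,"pics/s18c.png")
E
```

```text
t: 18.7
tool_pos: [0.5884, 0.1399, 0.2241]
orientation: [0.583, 0.4, 0.583, -0.4]
contact_force: [-6.2, -4.2, 18.0]
finger_gap: 0.335
t18.70 [0.5884 0.1399 0.2241] yaw -68.91 F [-6.2 -4.2 18. ] M [-0.94  2.05  0.09] gap 0.335 j [-0.85  0.36  0.68  1.74 -0.24  1.13 -1.3 ]
```

View pics/s18c.png

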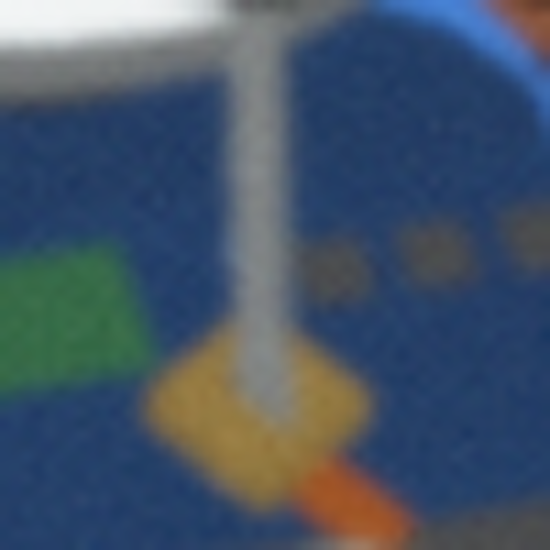

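```bash
python3 -m crank '[[255,[0,0,0],0.1],[255,[0,0,0],0.1],[255,[0,0,0],0.1],[255,[0,0,0],0.1],[255,[0,0,0],0.1]]' 120; python3 - <<'E'
from h import *
st()
E
python3 -m crank '[[255,[0,0,0],0.05],[255,[0,0,0],0.05],[255,[0,0,0],0.05],[255,[0,0,0],0.05],[255,[0,0,0],0]]' 120; python3 - <<'E'
from h import *
st()
cv2.imwrite("pics/s19.png",ctrl.grab_frame("side"))
crop("side","pics/s19.png",215,130,265,180,11,"pics/s19c.png")
E
```

```text
t: 19.25
tool_pos: [0.588, 0.1402, 0.2239]
orientation: [-0.466, -0.531, -0.466, 0.532]
contact_force: [-6.4, -3.0, 17.4]
finger_gap: 0.336
t19.25 [0.588  0.1402 0.2239] yaw -97.54 F [-6.4 -3.  17.4] M [-0.76  2.21  0.08] gap 0.336 j [-0.92  0.38  0.77  1.75 -0.29  1.14 -1.76]
t: 19.75
tool_pos: [0.5878, 0.1405, 0.2238]
orientation: [-0.411, -0.574, -0.412, 0.576]
contact_force: [-7.0, -2.2, 17.8]
finger_gap: 0.334
t19.75 [0.5878 0.1405 0.2238] yaw -108.8 F [-7.  -2.2 17.8] M [-0.72  2.24  0.08] gap 0.334 j [-0.95  0.39  0.82  1.75 -0.31  1.14 -1.94]
```

View pics/s19c.png

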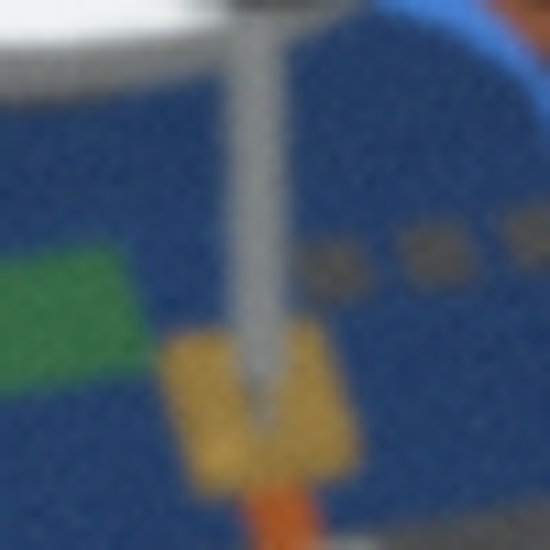

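```bash
python3 -m crank '[[255,[0,0,0],0.06],[255,[0,0,0],0.06],[255,[0,0,0],0.06],[255,[0,0,0],0.04],[255,[0,0,0],0]]' 120; python3 - <<'E'
from h import *
st()
cv2.imwrite("pics/s20.png",ctrl.grab_frame("side"))
crop("side","pics/s20.png",215,130,265,190,10,"pics/s20c.png")
E
```

```text
t: 20.3
tool_pos: [0.5877, 0.1412, 0.2237]
orientation: [-0.346, -0.616, -0.347, 0.617]
contact_force: [-7.0, -1.9, 17.9]
finger_gap: 0.334
t20.30 [0.5877 0.1412 0.2237] yaw -121.29 F [-7.  -1.9 17.9] M [-0.49  2.26  0.29] gap 0.334 j [-0.99  0.41  0.86  1.75 -0.34  1.14 -2.14]
```

View pics/s20c.png

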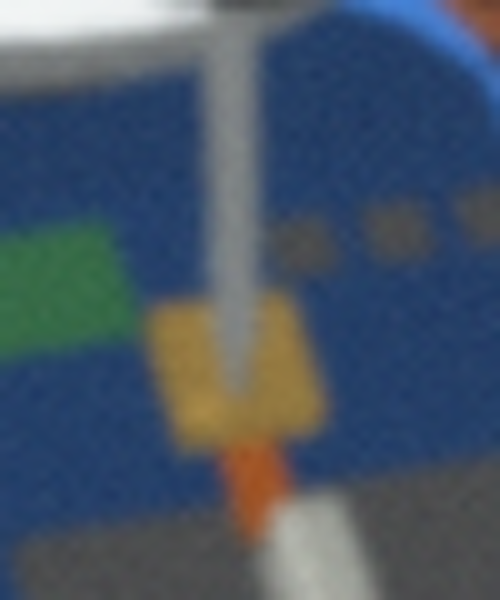

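```bash
python3 -m crank '[[255,[0,0,0],-0.06],[255,[0,0,0],-0.06],[255,[-0.4,0,0],-0.03],[255,[-0.4,0,0],0],[255,[0,0,0],0]]' 120; python3 - <<'E'
from h import *
st()
print(axes(pose()[1]).round(3))
E
```

```text
t: 20.85
tool_pos: [0.5868, 0.1402, 0.2268]
orientation: [-0.392, -0.588, -0.391, 0.59]
contact_force: [-2.3, -2.5, -1.5]
finger_gap: 0.336
t20.85 [0.5868 0.1402 0.2268] yaw -112.81 F [-2.3 -2.5 -1.5] M [-1.03  0.58  0.12] gap 0.336 j [-0.97  0.39  0.83  1.75 -0.31  1.15 -2.01]
[[ 0.     0.922 -0.388]
 [ 0.    -0.388 -0.922]
 [-1.     0.     0.   ]]
```

```bash
python3 -m crank '[[255,[-0.2,-0.1,0.2],0],[255,[-0.5,0,0],0],[255,[-1,0,0],0],[255,[-2,0,0],0],[255,[-3,0,0],0]]' 120; python3 - <<'E'
from h import *
st()
cv2.imwrite("pics/s21.png",ctrl.grab_frame("side"))
crop("side","pics/s21.png",195,110,285,210,6,"pics/s21c.png")
plan(np.array([.4155,-.1755,.285]),8.7,14,255)
E
```

```text
t: 21.35
tool_pos: [0.586, 0.1418, 0.2965]
orientation: [-0.391, -0.589, -0.392, 0.589]
contact_force: [-0.4, -0.4, -2.3]
finger_gap: 0.341
t21.35 [0.586  0.1418 0.2965] yaw -112.73 F [-0.4 -0.4 -2.3] M [-0.   -0.01 -0.  ] gap 0.341 j [-1.    0.32  0.86  1.67 -0.26  1.27 -2.05]
[[255,[0.13,-0.27,2.57],-0.145],[255,[0.13,-0.64,2.51],-0.145],[255,[0.13,-1.0,2.39],-0.145],[255,[0.13,-1.33,2.22],-0.145],[255,[0.13,-1.64,2.0],-0.145]]
[[255,[0.13,-1.91,1.75],-0.145],[255,[0.14,-2.14,1.45],-0.145],[255,[0.13,-2.33,1.13],-0.145],[255,[0.14,-2.47,0.78],-0.145],[255,[0.13,-2.56,0.41],-0.145]]
[[255,[0.14,-2.59,0.04],-0.145],[255,[0.13,-2.57,-0.34],-0.145],[255,[0.14,-2.49,-0.71],-0.145],[255,[0.13,-2.36,-1.06],-0.145]]
end [ 0.4155 -0.1755  0.285 ] 3.6
```

View pics/s21c.png

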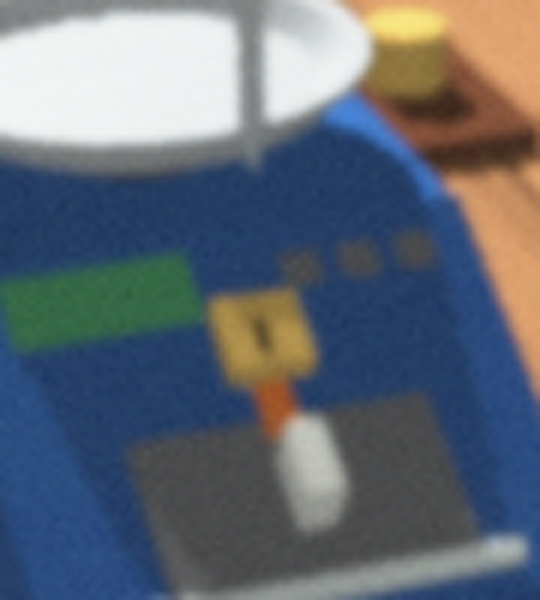

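The driver is out of the slot. The side view shows the tongue pointing straight down the slope over the cover at about (275,405) in the crop. Now back to the stand, keeping the yaw.

```bash
python3 - <<'E'
from h import *
plan(np.array([.4155,-.1755,.285]),-112.7,10,255)
E
```

```text
[[255,[0.19,-0.38,3.6],-0.0],[255,[0.19,-0.38,3.6],-0.0],[255,[0.19,-0.38,3.61],-0.0],[255,[0.18,-0.38,3.6],-0.0],[255,[0.19,-0.38,3.61],-0.0]]
[[255,[0.18,-0.39,3.6],-0.0],[255,[0.19,-0.38,3.61],-0.0],[255,[0.18,-0.39,3.6],-0.0],[255,[0.19,-0.38,3.61],-0.0],[255,[0.18,-0.39,3.6],-0.001]]
end [ 0.4155 -0.1755  0.285 ] -112.7
```

```bash
python3 -m crank '[[255,[0,-0.4,3.6],0],[255,[0,-0.4,3.6],0],[255,[0,-0.4,3.6],0],[255,[0,-0.4,3.6],0],[255,[0,-0.4,3.6],0]]' 120 >/dev/null; python3 -m crank '[[255,[0,-0.4,3.6],0],[255,[0,-0.4,3.6],0],[255,[0,-0.4,3.6],0],[255,[0,-0.4,3.6],0],[255,[0,-0.3,3.6],0]]' 120; python3 - <<'E'
from h import *
st()
cv2.imwrite("pics/s22.png",ctrl.grab_frame("side"));cv2.imwrite("pics/t22.png",ctrl.grab_frame("top"))
crop("side","pics/s22.png",150,130,260,330,3,"pics/s22c.png")
crop("top","pics/t22.png",180,185,250,260,8,"pics/t22c.png")
p=pose()[0]
for z in(p[2]-.1164,p[2]-.0214): print(((proj("side",[p[0],p[1],z])-[150,130])*3).round(1))
print(((proj("side",[.4155,-.1755,.1])-[150,130])*3).round(1))
plan(np.array([.4155,-.1755,.25]),-112.7,5,255)
E
```

```text
t: 22.4
tool_pos: [0.4115, -0.1781, 0.297]
orientation: [0.391, 0.591, 0.391, -0.587]
contact_force: [1.1, -0.1, -1.3]
finger_gap: 0.337
t22.40 [ 0.4115 -0.1781  0.297 ] yaw -112.87 F [ 1.1 -0.1 -1.3] M [ 0.01 -0.06 -0.03] gap 0.337 j [-0.85 -0.26  1.04  2.01  0.23  1.27 -1.86]
[123.  324.6]
[106.  147.3]
[143.3 446.3]
[[255,[0.94,0.05,-0.17],-0.003],[255,[0.93,0.05,-0.18],-0.002],[255,[0.94,0.05,-0.17],-0.003],[255,[0.93,0.05,-0.18],-0.002],[255,[0.94,0.05,-0.17],-0.003]]
end [ 0.4155 -0.1755  0.25  ] -112.7
```

View pics/s22c.png

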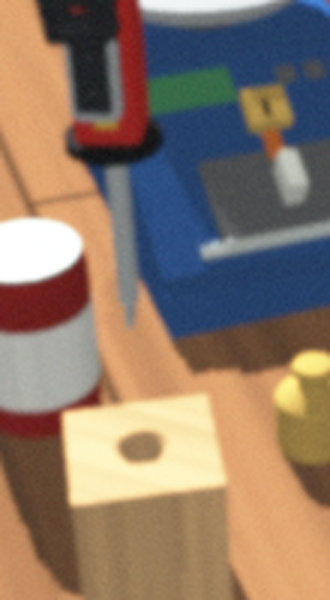

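View pics/t22c.png

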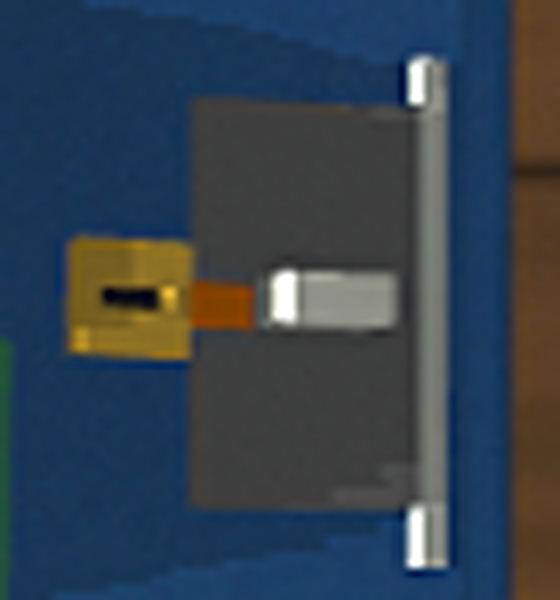

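```bash
python3 - <<'E'
from h import *
a=proj("side",[.41,-.178,.18]);print((proj("side",[.42,-.178,.18])-a)*3,(proj("side",[.41,-.168,.18])-a)*3)
d=8/((proj("side",[.42,-.178,.18])-a)[0]*3)*.01; print(d)
plan(np.array([.4155-d,-.1755,.25]),-112.7,5,255)
E
```

```text
[20.43702081 -4.39016515] [ -5.22183869 -10.83113019]
0.003914464870389448
[[255,[0.94,-0.02,-0.14],-0.003],[255,[0.93,-0.02,-0.14],-0.002],[255,[0.94,-0.02,-0.15],-0.003],[255,[0.93,-0.02,-0.14],-0.002],[255,[0.94,-0.03,-0.15],-0.003]]
end [ 0.4116 -0.1755  0.25  ] -112.7
```

```bash
python3 -m crank '[[255,[1.2,0,-0.1],0],[255,[1.2,0,-0.1],0],[255,[1.2,0,-0.1],0],[255,[1.5,0,0],0],[255,[1.5,0,0],0]]' 120; python3 - <<'E'
from h import *
st()
cv2.imwrite("pics/s23.png",ctrl.grab_frame("side"))
crop("side","pics/s23.png",150,190,250,310,5,"pics/s23c.png")
E
```

```text
t: 23.0
tool_pos: [0.4127, -0.172, 0.228]
orientation: [-0.392, -0.588, -0.392, 0.588]
contact_force: [0.0, -0.6, -2.3]
finger_gap: 0.336
t23.00 [ 0.4127 -0.172   0.228 ] yaw -112.59 F [ 0.  -0.6 -2.3] M [ 0.01 -0.02 -0.02] gap 0.336 j [-0.92 -0.14  1.19  2.1   0.14  1.09 -1.77]
```

View pics/s23c.png

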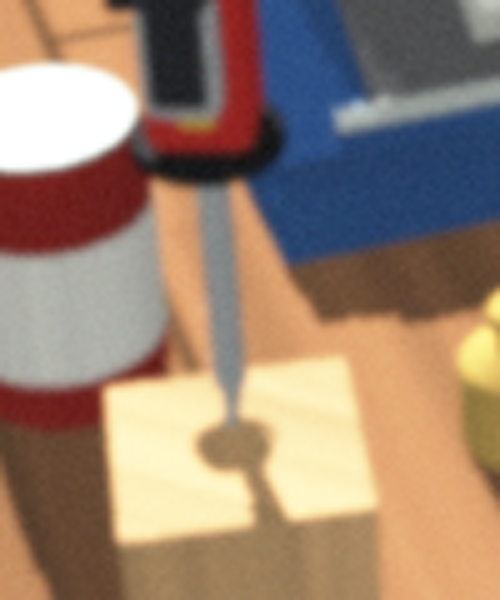

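```bash
python3 -m crank '[[255,[0,0.1,0.3],0],[255,[0.8,0,0],0],[255,[0.8,0,0],0],[255,[0.8,0,0],0],[255,[0.8,0,0],0]]' 120; python3 - <<'E'
from h import *
st()
cv2.imwrite("pics/s24.png",ctrl.grab_frame("side"))
crop("side","pics/s24.png",150,190,250,310,5,"pics/s24c.png")
E
```

```text
t: 23.55
tool_pos: [0.4124, -0.1767, 0.1969]
orientation: [0.392, 0.589, 0.392, -0.588]
contact_force: [-0.8, -0.5, -1.9]
finger_gap: 0.334
t23.55 [ 0.4124 -0.1767  0.1969] yaw -112.74 F [-0.8 -0.5 -1.9] M [-0.    0.03  0.03] gap 0.334 j [-0.97 -0.01  1.31  2.14  0.01  1.01 -1.62]
```

View pics/s24c.png

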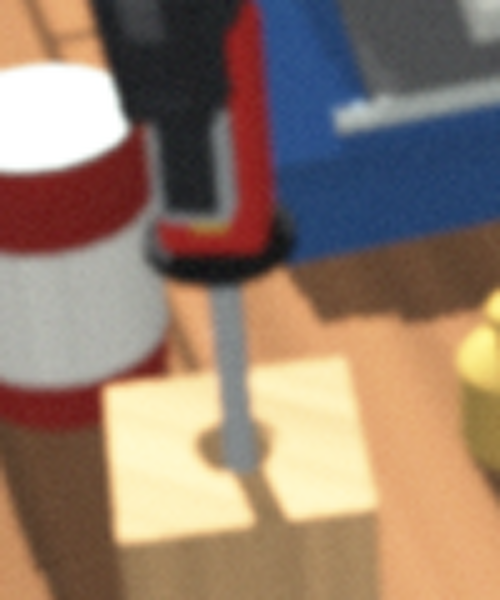

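Joint 3 is heading toward its limit. I'll lift clear, unwind the tool roll, and then lower.

```bash
python3 -m crank '[[255,[-2,0,0],0],[255,[-1.5,0,0],0],[255,[-0.5,0,0],-0.1],[255,[0,0,0],-0.14],[255,[0,0,0],-0.14]]' 120;  python3 -m crank '[[255,[0,0,0],-0.14],[255,[0,0,0],-0.14],[255,[0,0,0],-0.14],[255,[0,0,0],-0.14],[255,[0,0,0],-0.14]]' 120; python3 -m crank '[[255,[0,0,0],-0.14],[255,[0,0,0],-0.14],[255,[0,0,0],-0.14],[255,[0,0,0],-0.14],[255,[0,0,0],-0.14]]' 120; python3 - <<'E'
from h import *
st()
cv2.imwrite("pics/s25.png",ctrl.grab_frame("side"))
crop("side","pics/s25.png",150,170,250,290,5,"pics/s25c.png")
p=pose()[0]
for z in(p[2]-.1164,p[2]-.0214): print(((proj("side",[p[0],p[1],z])-[150,170])*5).round(1))
print(((proj("side",[.4155,-.1755,.1])-[150,170])*5).round(1))
E
```

```text
t: 24.1
tool_pos: [0.4124, -0.1772, 0.2376]
orientation: [0.497, 0.503, 0.497, -0.503]
contact_force: [0.8, 0.2, -2.1]
finger_gap: 0.341
t: 24.6
tool_pos: [0.4122, -0.177, 0.2372]
orientation: [0.639, 0.303, 0.639, -0.302]
contact_force: [0.2, 0.2, -1.4]
finger_gap: 0.336
t: 25.1
tool_pos: [0.4122, -0.1771, 0.2372]
orientation: [0.704, 0.065, 0.704, -0.064]
contact_force: [-0.6, 0.0, -2.3]
finger_gap: 0.34
t25.10 [ 0.4122 -0.1771  0.2372] yaw -10.49 F [-0.6  0.  -2.3] M [-0.01  0.01  0.  ] gap 0.340 j [-1.16 -0.39  1.29  2.09  0.41  1.19 -0.23]
[224.3 494.7]
[198.6 224.2]
[238.8 543.8]
```

View pics/s25c.png

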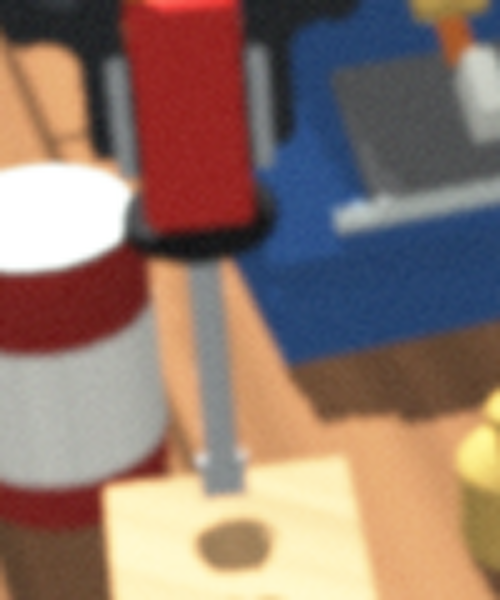

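```bash
python3 -m crank '[[255,[0,0,0],0.14],[255,[0,0,0],0.14],[255,[0,0,0],0.14],[255,[0,0,0],0.14],[255,[0,0,0],0.14]]' 120 >/dev/null; python3 -m crank '[[255,[0,0,0],0.14],[255,[0,0,0],0.14],[255,[0,0,0],0.14],[255,[0,0,0],0.14],[255,[0,0,0],0.14]]' 120 >/dev/null; python3 -m crank '[[255,[0,0,0],0.14],[255,[0,0,0],0.14],[255,[-2,0,0],0.1],[255,[-2,0,0],0],[255,[-2,0,0],0]]' 120; python3 - <<'E'
from h import *
st()
plan(np.array([.586,.1418,.297]),-112.7,10,255)
E
```

```text
t: 26.65
tool_pos: [0.4119, -0.177, 0.2978]
orientation: [-0.391, -0.589, -0.391, 0.59]
contact_force: [-0.0, -0.2, -1.1]
finger_gap: 0.335
t26.65 [ 0.4119 -0.177   0.2978] yaw -112.93 F [-0.  -0.2 -1.1] M [0.06 0.03 0.04] gap 0.335 j [-0.77 -0.22  0.98  2.01  0.19  1.26 -1.83]
[[255,[0.01,0.36,-3.61],-0.0],[255,[0.01,0.36,-3.61],-0.0],[255,[0.01,0.36,-3.62],-0.001],[255,[0.01,0.37,-3.61],-0.0],[255,[0.01,0.36,-3.62],-0.001]]
[[255,[0.01,0.37,-3.61],-0.0],[255,[0.01,0.37,-3.61],-0.001],[255,[0.0,0.37,-3.62],-0.0],[255,[0.01,0.37,-3.61],-0.001],[255,[0.0,0.38,-3.62],-0.0]]
end [0.586  0.1418 0.297 ] -112.7
```

```bash
python3 -m crank '[[255,[0,0.4,-3.6],0],[255,[0,0.4,-3.6],0],[255,[0,0.4,-3.6],0],[255,[0,0.4,-3.6],0],[255,[0,0.4,-3.6],0]]' 120 >/dev/null; python3 -m crank '[[255,[0,0.4,-3.6],0],[255,[0,0.4,-3.6],0],[255,[0,0.4,-3.6],0],[255,[0,0.4,-3.6],0],[255,[0,0.4,-3.6],0]]' 120 >/dev/null; python3 -m crank '[[255,[0,0,0],-0.14],[255,[0,0,0],-0.14],[255,[0,0,0],-0.14],[255,[0,0,0],-0.14],[255,[0,0,0],-0.14]]' 120 >/dev/null; python3 -m crank '[[255,[0,0,0],-0.14],[255,[0,0,0],-0.14],[255,[0,0,0],-0.14],[255,[0,0,0],-0.14],[255,[0,0,0],-0.14]]' 120; python3 - <<'E'
from h import *
st()
plan(np.array([.4130,-.1755,.285]),8.7,10,255)
E
```

```text
t: 28.65
tool_pos: [0.5881, 0.1401, 0.2966]
orientation: [0.679, 0.197, 0.679, -0.197]
contact_force: [0.3, 0.6, -0.8]
finger_gap: 0.337
t28.65 [0.5881 0.1401 0.2966] yaw -32.32 F [ 0.3  0.6 -0.8] M [-0.06 -0.01  0.01] gap 0.337 j [-0.78  0.27  0.57  1.66 -0.15  1.26 -0.74]
[[255,[0.12,-3.6,0.21],-0.072],[255,[0.12,-3.61,-0.05],-0.072],[255,[0.11,-3.6,-0.31],-0.071],[255,[0.12,-3.56,-0.57],-0.072],[255,[0.11,-3.51,-0.82],-0.071]]
[[255,[0.12,-3.45,-1.07],-0.072],[255,[0.11,-3.36,-1.32],-0.071],[255,[0.12,-3.26,-1.55],-0.072],[255,[0.11,-3.14,-1.78],-0.071],[255,[0.12,-3.01,-2.0],-0.072]]
end [ 0.413  -0.1755  0.285 ] 8.7
```

```bash
python3 -m crank '[[255,[0,-3.6,0.2],-0.07],[255,[0,-3.6,0],-0.07],[255,[0,-3.6,-0.3],-0.07],[255,[0,-3.6,-0.6],-0.07],[255,[0,-3.5,-0.8],-0.07]]' 120 >/dev/null; python3 -m crank '[[255,[0,-3.4,-1.1],-0.07],[255,[0,-3.4,-1.3],-0.07],[255,[0,-3.3,-1.6],-0.07],[255,[0,-3.1,-1.8],-0.07],[255,[0.6,-3.0,-2.0],-0.07]]' 120; python3 - <<'E'
from h import *
st()
cv2.imwrite("pics/s26.png",ctrl.grab_frame("side"))
crop("side","pics/s26.png",150,130,260,330,3,"pics/s26c.png")
p=pose()[0]
for z in(p[2]-.1164,p[2]-.0214): print(((proj("side",[p[0],p[1],z])-[150,130])*3).round(1))
print(((proj("side",[.4155,-.1755,.1])-[150,130])*3).round(1))
E
```

```text
t: 29.65
tool_pos: [0.4089, -0.1754, 0.2918]
orientation: [0.706, -0.047, 0.705, 0.047]
contact_force: [0.7, -0.2, -1.4]
finger_gap: 0.336
t29.65 [ 0.4089 -0.1754  0.2918] yaw 7.59 F [ 0.7 -0.2 -1.4] M [-0.1  -0.01  0.02] gap 0.336 j [-0.53 -0.15  0.78  2.02  0.11  1.23  0.34]
[112.2 337.8]
[ 94.4 162. ]
[143.3 446.3]
```

View pics/s26c.png

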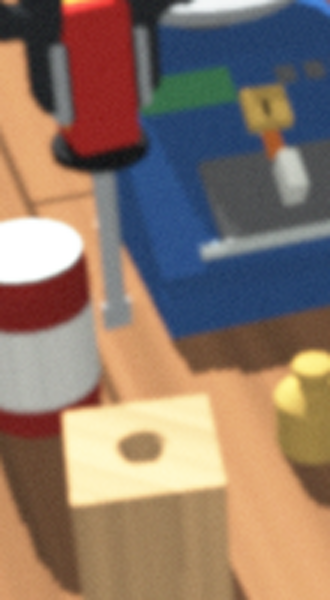

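```bash
python3 - <<'E'
from h import *
st()
print(((proj("side",[.4089,-.1754,.1754])-[150,130])*3).round(1))
cv2.imwrite("pics/s27.png",ctrl.grab_frame("side"))
crop("side","pics/s27.png",150,130,260,330,3,"pics/s27c.png")
st()
p=pose()[0]
for z in(p[2]-.1164,p[2]-.0214): print(((proj("side",[p[0],p[1],z])-[150,130])*3).round(1))
E
```

```text
t29.70 [ 0.4041 -0.182   0.2903] yaw 7.15 F [-2.8 -4.7 -3.5] M [-0.35  0.36  0.03] gap 0.338 j [-0.52 -0.16  0.79  2.02  0.12  1.23  0.35]
[118.4 325.8]
t29.75 [ 0.4056 -0.1793  0.2905] yaw 6.92 F [ 0.5 -0.4 -1.4] M [ 0.07 -0.03  0.02] gap 0.339 j [-0.53 -0.15  0.79  2.02  0.12  1.23  0.34]
[114.  333.7]
[ 96.4 158.2]
```

View pics/s27c.png

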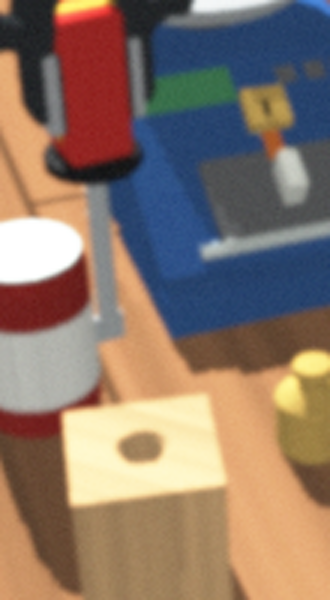

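```bash
python3 -m crank '[[255,[1.5,0.1,0.5],0],[255,[1.5,0.1,0.5],0],[255,[1.5,0.1,0],0],[255,[1.5,0,0],0],[255,[0,0,0],0]]' 120; python3 - <<'E'
from h import *
cv2.imwrite("pics/s28.png",ctrl.grab_frame("side"))
crop("side","pics/s28.png",150,190,250,310,5,"pics/s28c.png")
st()
E
```

```text
t: 30.25
tool_pos: [0.4171, -0.1687, 0.2292]
orientation: [0.704, -0.046, 0.707, 0.046]
contact_force: [-0.4, -0.1, -1.5]
finger_gap: 0.334
t30.30 [ 0.4179 -0.1691  0.2304] yaw 7.5 F [-0.   0.7 -1.8] M [-0.03  0.01 -0.06] gap 0.335 j [-0.54 -0.04  0.83  2.09  0.04  1.09  0.4 ]
```

View pics/s28c.png

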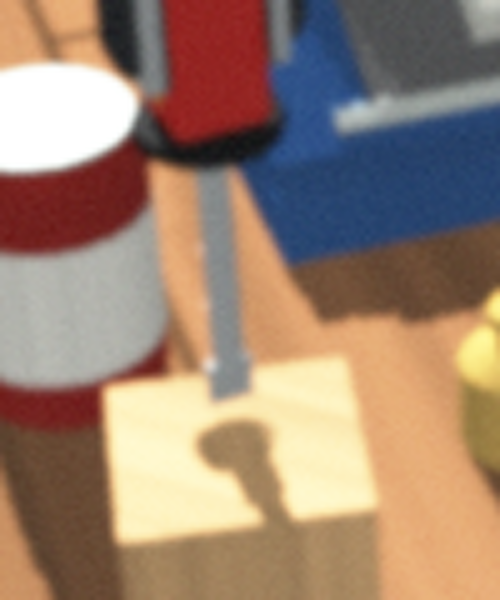

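```bash
python3 -m crank '[[255,[0,-0.3,-0.2],0],[255,[0,-0.3,-0.2],0],[255,[0.4,0,0],0],[255,[0.4,0,0],0],[255,[0,0,0],0]]' 120; python3 - <<'E'
from h import *
cv2.imwrite("pics/s29.png",ctrl.grab_frame("side"))
crop("side","pics/s29.png",150,190,250,310,5,"pics/s29c.png")
st()
E
```

```text
t: 30.8
tool_pos: [0.4149, -0.1761, 0.2227]
orientation: [0.705, -0.046, 0.706, 0.047]
contact_force: [-0.3, 1.3, -1.0]
finger_gap: 0.337
t30.85 [ 0.415  -0.1761  0.2229] yaw 7.56 F [-0.8 -0.5 -1.5] M [-0.01  0.04 -0.01] gap 0.337 j [-0.53 -0.03  0.84  2.1   0.03  1.07  0.43]
```

View pics/s29c.png

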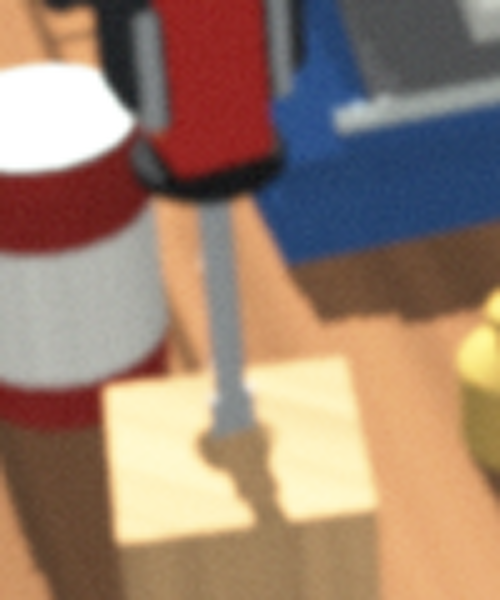

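The bit end at about (233,432) sits just over the hole at about (235,445). Lowering.

```bash
python3 -m crank '[[255,[0.8,0,0],0],[255,[0.8,0,0],0],[255,[0.8,0,0],0],[255,[0.8,0,0],0],[255,[0,0,0],0]]' 120; python3 - <<'E'
from h import *
cv2.imwrite("pics/s30.png",ctrl.grab_frame("side"))
crop("side","pics/s30.png",150,190,250,310,5,"pics/s30c.png")
st()
E
```

```text
t: 31.35
tool_pos: [0.414, -0.1759, 0.1897]
orientation: [0.704, -0.047, 0.707, 0.047]
contact_force: [-0.3, 0.5, -1.3]
finger_gap: 0.335
t31.40 [ 0.4146 -0.1762  0.1903] yaw 7.55 F [-0.1 -0.4 -1.6] M [-0.01 -0.05 -0.  ] gap 0.335 j [-0.52  0.03  0.85  2.13 -0.03  0.99  0.49]
```

View pics/s30c.png

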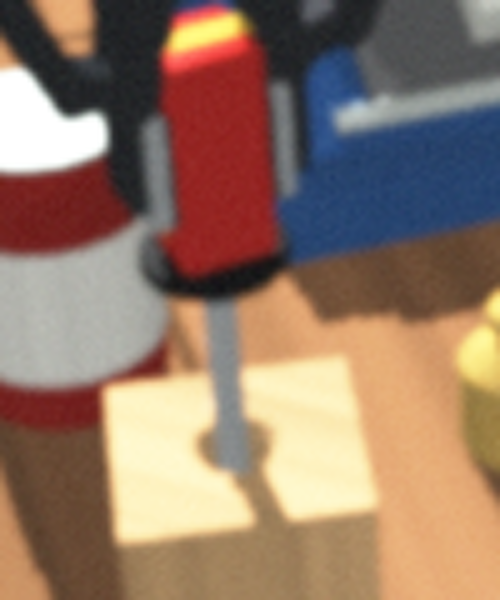

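```bash
python3 -m crank '[[255,[1.2,0,0],0],[255,[1.2,0,0],0],[255,[1.2,0,0],0],[255,[1.2,0,0],0],[255,[1.0,0,0],0]]' 120; python3 -m crank '[[255,[0.3,0,0],0],[255,[0.3,0,0],0],[255,[0.2,0,0],0],[255,[0.2,0,0],0],[255,[0,0,0],0]]' 120; python3 - <<'E'
from h import *
st()
cv2.imwrite("pics/s31.png",ctrl.grab_frame("side"))
crop("side","pics/s31.png",150,190,250,310,5,"pics/s31c.png")
E
```

```text
t: 31.9
tool_pos: [0.4147, -0.1762, 0.1318]
orientation: [0.705, -0.047, 0.706, 0.047]
contact_force: [0.2, -0.1, -0.9]
finger_gap: 0.335
t: 32.4
tool_pos: [0.4155, -0.1763, 0.1234]
orientation: [0.706, -0.047, 0.705, 0.047]
contact_force: [0.4, -0.3, -1.5]
finger_gap: 0.333
t32.40 [ 0.4155 -0.1763  0.1234] yaw 7.57 F [ 0.4 -0.3 -1.5] M [-0.02  0.03 -0.04] gap 0.333 j [-0.46  0.19  0.84  2.19 -0.19  0.84  0.63]
```

View pics/s31c.png

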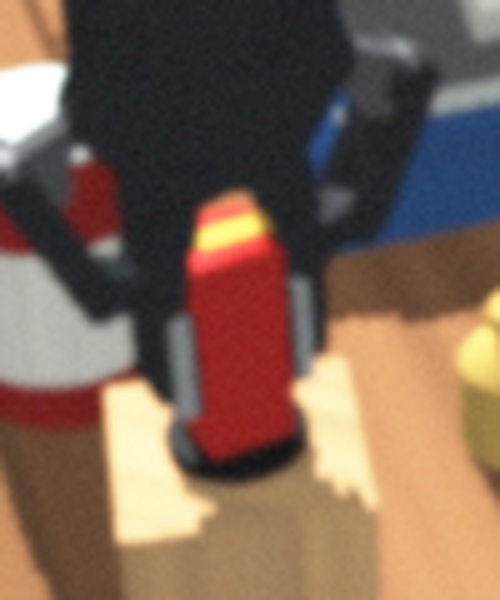

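```bash
python3 -m crank '[[255,[0.1,0,0],0],[255,[0.1,0,0],0],[255,[0.1,0,0],0],[255,[0.1,0,0],0],[255,[0,0,0],0]]' 60; python3 -c "
from h import *
st()"
```

```text
t: 32.95
tool_pos: [0.4157, -0.1763, 0.1215]
orientation: [0.705, -0.046, 0.706, 0.048]
contact_force: [-7.2, 2.7, 18.7]
finger_gap: 0.337
t32.95 [ 0.4157 -0.1763  0.1215] yaw 7.56 F [-7.2  2.7 18.7] M [0.55 1.46 0.03] gap 0.337 j [-0.46  0.2   0.84  2.19 -0.2   0.84  0.64]
```

Seated on the collar at TCP z 0.1215 (grasped at 0.1214). Now ease off, release and rise.

```bash
python3 -m crank '[[255,[-0.2,0,0],0],[255,[0,0,0],0],[130,[0,0,0],0],[60,[0,0,0],0],[0,[0,0,0],0]]' 20; python3 -c "
from h import *
st()"; python3 -m crank '[[0,[0,0,0],0],[0,[-1,0,0],0],[0,[-3,0,0],0],[0,[-4,0,0],0],[0,[-4,0,0],0]]' 20; python3 - <<'E'
from h import *
st()
plan(np.array([.28,.40,.25]),60,15,0)
E
```

```text
t: 33.45
tool_pos: [0.4154, -0.1762, 0.1212]
orientation: [0.706, -0.047, 0.706, 0.047]
contact_force: [-0.4, -0.3, -0.1]
finger_gap: 0.813
t33.45 [ 0.4154 -0.1762  0.1212] yaw 7.57 F [-0.4 -0.3 -0.1] M [-0.    0.02  0.02] gap 0.813 j [-0.46  0.19  0.84  2.19 -0.19  0.83  0.63]
t: 33.95
tool_pos: [0.4146, -0.1767, 0.2427]
orientation: [0.705, -0.046, 0.706, 0.046]
contact_force: [1.3, 0.7, -0.4]
finger_gap: 1.001
t33.95 [ 0.4146 -0.1767  0.2427] yaw 7.5 F [ 1.3  0.7 -0.4] M [ 0.03 -0.09  0.04] gap 1.001 j [-0.56 -0.07  0.86  2.07  0.06  1.12  0.4 ]
[[0,[-0.05,3.93,-0.39],-0.061],[0,[-0.05,3.95,-0.15],-0.061],[0,[-0.05,3.95,0.09],-0.061],[0,[-0.05,3.93,0.33],-0.061],[0,[-0.05,3.91,0.57],-0.061]]
[[0,[-0.05,3.86,0.81],-0.061],[0,[-0.05,3.81,1.04],-0.061],[0,[-0.05,3.74,1.28],-0.061],[0,[-0.05,3.65,1.5],-0.061],[0,[-0.05,3.55,1.72],-0.061]]
[[0,[-0.05,3.44,1.93],-0.061],[0,[-0.04,3.32,2.14],-0.061],[0,[-0.05,3.18,2.34],-0.061],[0,[-0.04,3.03,2.53],-0.062],[0,[-0.05,2.87,2.71],-0.061]]
end [0.28 0.4  0.25] 60.0
```

```bash
python3 -m crank '[[0,[-1,0,1],0],[0,[-1,-3,1],0],[0,[0,-3,1],0],[0,[0,-3,0],0],[0,[0,-2,0],0]]' 20; python3 - <<'E'
from h import *
st()
s=ctrl.grab_frame("side");t=ctrl.grab_frame("top")
cv2.imwrite("pics/s32.png",s);cv2.imwrite("pics/t32.png",t)
crop("side","pics/s32.png",130,130,270,330,3,"pics/s32c.png")
crop("top","pics/t32.png",180,185,250,260,8,"pics/t32c.png")
# bystanders before/after
for n,a,b,boxes in(("top",cv2.imread("pics/top0.png"),t,dict(weight=(285,225,320,265),tin=(235,290,282,338),jar=(280,105,320,150))),("side",cv2.imread("pics/side0.png"),s,dict(weight=(238,245,272,286),tin=(135,203,185,275),jar=(358,195,400,255)))):
    for k,(x0,y0,x1,y1) in boxes.items(): print(n,k,cv2.absdiff(a[y0:y1,x0:x1],b[y0:y1,x0:x1]).mean().round(2))
E
```

```text
t: 34.45
tool_pos: [0.46, -0.2834, 0.2614]
orientation: [0.705, -0.047, 0.706, 0.046]
contact_force: [-1.3, 0.7, 0.0]
finger_gap: 0.998
t34.45 [ 0.46   -0.2834  0.2614] yaw 7.52 F [-1.3  0.7  0. ] M [ 0.01  0.   -0.05] gap 0.998 j [-0.39  0.21  0.98  1.86 -0.19  1.17  0.79]
top weight 1.88
top tin 1.93
top jar 1.72
side weight 4.99
side tin 3.29
side jar 2.9
```

View pics/s32.png

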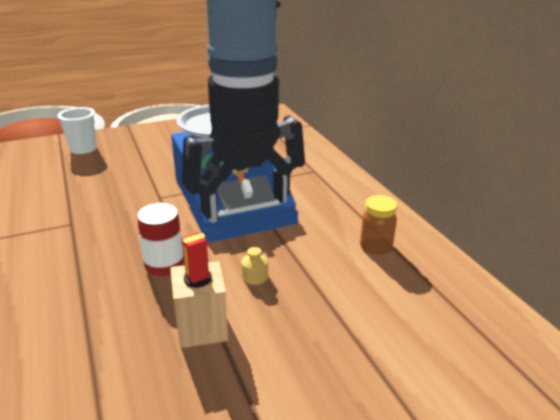

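View pics/s32c.png

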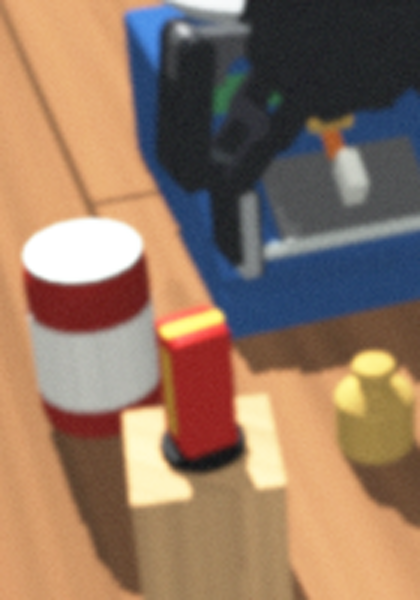

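View pics/t32.png

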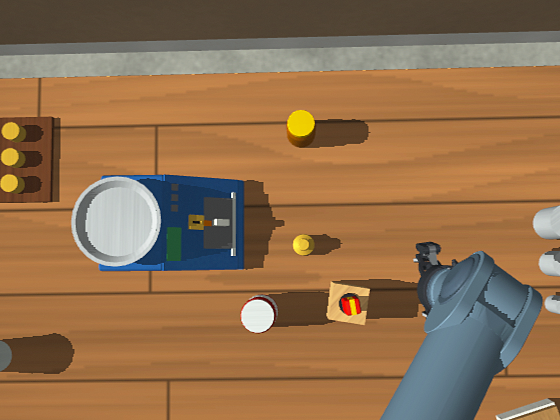

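```bash
python3 -m crank '[[0,[0,0,0],0],[0,[0,0,0],0],[0,[0,0,0],0],[0,[0,0,0],0],[0,[0,0,0],0]]' 20; python3 -c "
from rig import ctrl
print(ctrl.hand_in())"
```

```text
t: 35.05
tool_pos: [0.4598, -0.2806, 0.2613]
orientation: [0.706, -0.047, 0.705, 0.047]
contact_force: [-0.4, -0.3, 0.3]
finger_gap: 0.999
the job is handed in; nothing more can be done
None
```

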